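Hang the reagent caddy on the cleat rail

TASK

Pick up the red reagent caddy by its black bar and hang it on the aluminium cleat rail of the white stand: with its bottom tilted out from the board, set its steel rear strip over the cleat, then let the bottom swing in so that the rear foot goes under the blue ledge and the caddy is locked, plumb and flush. Feel for the rail and work gently, never pressing hard on it; then let go, and leave the glassware alone.

Things in the scene. Friction and masses are not known exactly. Their poses are not given: they have to be found in the camera images.
- caddy: Loose red caddy with six fixed bottles, 0.35 to 0.65 kg, upright at the start. Origin: centre of its underside; z up, +x out of its BACK, y along its width. Box 80 (x) x 110 (y) x 75 mm high; tall back plate to z = 126, outer face at x = 40. At its rear: steel hook at the top, foot at the bottom. Centre of mass within 8 mm of x = 0.
- bar (a point): Middle of the caddy's black carrying bar (caddy x = 0, y = 0, z = 169): runs along the caddy's y, 14 mm thick in x, 18 mm high (z = 160 to 178); open above and below; free for |y| < 45, so grip it from above with the fingers closing along the caddy's x. Axes as the caddy's.
- seat (a point): Point under the caddy's steel hook (caddy x = 49, z = 121) that sits on the cleat's edge. A web, 5 mm thick, underside at this height, runs back from the back plate to x = 54; there a 4 mm strip slopes down and back, 38 deg off vertical, its tip at x = 65, z = 110. Hook 100 mm wide; mouth between strip and plate 13 mm at the web, 20 mm at the tip.
- foot (a point): Top rear edge of the caddy's foot (caddy x = 62, z = 10): a block 110 mm wide under the back, x = 40 to 62, z = 0 to 10. It has to end under the blue ledge; it is too long to go straight down past it.
- board: Fixed white stand: upright board 300 (y) x 190 high, 18 mm thick. Origin: on the bench under the middle of its front face; z up, the front faces its own -x. Its aluminium rail (cleat and ledge) is bolted in slots: rigid, but truly up to 18 mm higher or lower than the nominal points below; that is not reported, so feel for it. Hung, the caddy has the board's yaw, origin near x = -80, z = 45.
- cleat (a point): NOMINAL middle of the cleat's top edge (board x = -30.5, z = 166), true height within 18 mm. The cleat, 200 mm long along y, is a 5 mm flange, leaning out 25 deg at its top, with a gutter behind it (floor 18 mm below the edge). Hook on within 60 mm of its middle, tilted bottom out by 0.25 to 0.35 rad, the seat point 3 mm nearer the board than the edge (free play +-3 mm); swing in about the edge.
- ledge (a point): NOMINAL middle of the blue ledge's lower front edge (board x = -40, z = 59), always 107 mm below the cleat's true edge. 160 mm long, 6 mm thick. Hung, the back plate leans on its front and the foot is under it with 4 mm to spare; swung in more than 3 mm above its seat, or tilted under 0.2 rad on the way down, the foot strikes it.
- flask: Conical glass flask, 62 mm across the foot, 88 mm high, loose. Origin: centre of its underside. Leave it alone.
- bottle: Amber bottle, 56 mm across, 120 mm high, loose. Origin: centre of its underside. Leave it alone.
- beaker: White ceramic beaker, 52 mm across, 65 mm high, loose. Origin: centre of its underside. Leave it alone.
There are look-alikes about, which are no part of the job. Of the things that look like the caddy, the largest one is meant.

How it is judged:
On the way, in this order (a step that is already met when the one before it is completed fails the run):
1. the caddy is lifted clear of the bench (height (world z) of caddy above 0.02 m and contact force between caddy and board below 0.1 N), for 0.1 s.
2. tilted with its bottom out, its hook is over the cleat (angle between caddy's own z axis and vertical above 0.12 rad and x of seat in the frame of cleat between -0.012 and 0.012 m and z of seat in the frame of cleat below 0.026 m and angle between the y axis of caddy and the y axis of board, either way round below 0.12 rad), for 0.1 s.
At the end, for the whole second after the job is handed in: The caddy hangs released and at rest on the rail: its origin 73 to 87 mm out from the board's face, within 65 mm of the board's middle and 23 to 67 mm above the bench, within 0.1 rad of plumb and 0.09 rad of square to the board (x of caddy in the frame of board between -0.087 and -0.073 m and y of caddy in the frame of board between -0.065 and 0.065 m and z of caddy in the frame of board between 0.023 and 0.067 m and angle between caddy's own z axis and vertical below 0.1 rad and angle between the y axis of caddy and the y axis of board, either way round below 0.09 rad and linear speed of caddy below 0.02 m/s and contact force between caddy and the fingers below 0.1 N); the robot touches nothing.
It fails at once if the caddy is pressed on the stand with more than 25 N (contact force between caddy and board above 25 N).
It fails at once if the caddy is tipped by more than 0.6 rad (angle between caddy's own z axis and vertical above 0.6 rad).
It fails at once if glassware is moved by more than 30 mm (distance of any of flask, bottle, beaker from where it was at the start of the episode above 0.03 m).
It also fails if it takes over 48 s, if anything falls off the work surface, if the arm or the gripper's body presses on something with over 40 N, if the wrist force passes 120 N, or if a joint passes its speed limit or range.

ROBOT

A 7-joint arm with a two-finger parallel gripper is mounted at the origin on the work surface. World frame = base frame: x ahead of the robot, y to its left, z up, the work surface at z = 0. Lengths are in m, angles in rad, forces in N, time in s.
With the tool pointing down it reaches from about 0.4 to 0.9 m from the base axis. Payload 5.5 kg.
Tool frame: the origin (TCP) lies on the centre line of the jaws, within the pads' length; the fingertips stand 8 mm ahead of it and the grasp point (between the pads) lies 11 mm behind it; z points along the fingers, x is the direction in which the jaws open and shut, and the axes are right-handed (so a half turn about z gives the same grasp; the last joint's range is limited). The gripper opens to 85 mm and grips with 20 to 120 N. Pads are 22 mm wide; open, the fingers measure 114 mm over their backs; the gripper's body (76 mm by 85 mm) begins 54 mm behind the grasp point. The pads swing forward as they close: fully open they stand 13 mm farther back than shut.
Start: joints at [-0.871, 0.501, -0.427, 1.55, 0.221, 1.138, -0.21], TCP at [0.275, 0.589, 0.207] pointing down, gripper open.
Joint ranges: [-2.88, 2.88], [-0.31, 2.03], [-1.54, 1.56], [0.2, 2.42], [-1.41, 4.55], [0.19, 2.02], [-2.57, 2.57]. Speed limits (rad/s): [2.57, 2.57, 3.14, 3.14, 3.14, 3.14, 3.14].

INTERFACE

Orientations are given as a rotation vector (axis times angle).
In Python, from rig import arm gives the robot as it stands.
- The arm moves only by the tool carry_out, never from a script. Its argument "series" is a list of rows, each a list of 3 entries, a list of its own where there are three numbers: the shift along the world's x, y, z in mm, then the turn, a rotation vector about the world's x, y, z in degrees, then the opening in per cent of the stroke, from 0 (shut) to 100 (fully open). A call has exactly 5 rows; each row is the pose to reach, as a shift and turn from the pose measured when the call began; what a row does not reach only later rows make up. A row lasts 1/10 s, in which the tool goes at most 50 mm and 8.59 degrees, less where a joint would pass 70% of its speed; a pose out of reach is approached as far as the arm can. A call with a gripper value outside its range is refused whole. The fingers move at their own pace and stop on an object; the grip force is fixed at half the most. Time passes only in rows, so rows that repeat a pose let the fingers close, or fill a call up. It gives the time, the measured TCP pose, the force and the opening at its end, in the units of the state.
- arm.read_state(): the state, without advancing time (a new reading comes with each control period).
- arm.grab_frame(name): name is "scene" or "top"; returns a dict with "image" (480x640x3 uint8, red, green, blue), "K" (3x3 intrinsics, pixels), "extrinsics" (4x4, takes a point from world to camera coordinates). Camera axes: x right, y down, z forward; pixel columns grow to the right and rows downward; lengths in m; the calibration is good to about 2 mm. A picture is of the moment at which its call begins. There is no depth.
- arm.job_done(): hands the job in, once; it reports no verdict.
The state is a dict: "t": time; "q": joint angles; "joint_velocities": joint speeds; "joint_torque": joint torques, N m; "ee_pos": TCP position; "tool_rot": TCP orientation; "wrist_force": force on the tool from outside, world axes, zero at the start; "torque": the same for the moment, N m; "finger_gap": finger opening in m.
Only numpy, scipy, OpenCV 4.12 (cv2) and the standard library are available. Lean on these libraries where they do the work, as an engineer would, in place of code of your own. Each camera call takes 0.05 s, during which the arm holds its last target.

## Working session

There is one attempt and no reset: what is moved stays moved. The work goes in short steps, Python scripts to look and compute and a tool call to move; the robot and the scene stay as the last step left them, time stands still between calls to the robot, and variables do not carry over. Pictures are saved under pics/ and viewed, and the job is handed in when it is done.

Besides the shell and the picture viewer there is one more tool, called after "Request:" as a command line: name --argument value ..., lists and objects as JSON in quotes. carry_out: Moves the arm, as the interface text tells. Its arguments: {"type":"object","properties":{"series":{"type":"array","items":{"type":"array"}}},"required":["series"]}

```bash
mkdir -p pics; ls
python3 - <<'E'
from rig import arm
import cv2,numpy as np
s=arm.read_state()
for k,v in s.items(): print(k,np.round(v,4))
for n in("scene","top"):
    f=arm.grab_frame(n); cv2.imwrite(f"pics/{n}0.png",f["image"][:,:,::-1]); print(n,f["K"],f["extrinsics"])
    np.savez(f"cam_{n}.npz",K=f["K"],E=f["extrinsics"])
E
```

```text
pics
t 0.0
q [-0.8708  0.5019 -0.4268  1.5515  0.2208  1.1383 -0.2103]
joint_velocities [ 0.0002 -0.002  -0.001   0.0002 -0.0016  0.0007 -0.003 ]
joint_torque [-4.00000e-04 -5.69530e+01 -5.81660e+00 -2.80936e+01  1.06000e-02
  1.20000e-02 -0.00000e+00]
ee_pos [0.2747 0.5883 0.2058]
tool_rot [ 2.6491  1.6868 -0.0027]
wrist_force [-0.1156 -0.242   0.0822]
torque [-0.0063  0.0511 -0.0025]
finger_gap 0.0855
scene [[532.79699093   0.         312.3356461 ]
 [  0.         532.79699093 240.89098828]
 [  0.           0.           1.        ]] [[-0.42809597  0.90359704 -0.01569153  0.31346726]
 [ 0.75130208  0.34618612 -0.56187219 -0.33964459]
 [-0.50227386 -0.2523243  -0.82707522  1.52628683]
 [ 0.          0.          0.          1.        ]]
top [[560.14076813   0.         311.25459837]
 [  0.         560.14076813 240.1920384 ]
 [  0.           0.           1.        ]] [[ 0.00611159 -0.99995898  0.00668525 -0.07937544]
 [-0.99085928 -0.00695665 -0.13472005  0.58582324]
 [ 0.13476103 -0.00580079 -0.99086115  1.10836418]
 [ 0.          0.          0.          1.        ]]
```

View pics/scene0.png

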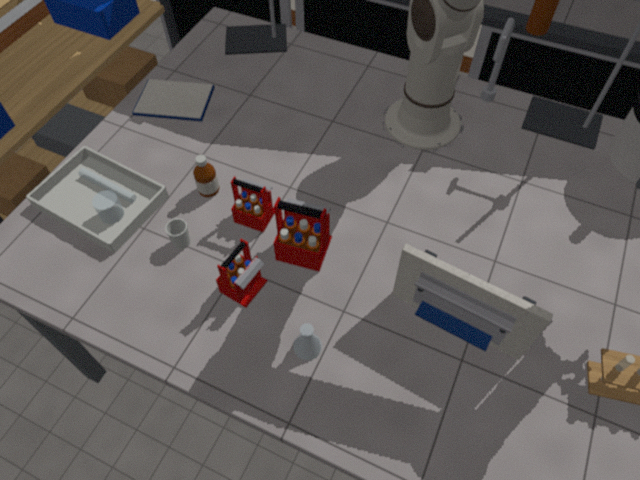

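View pics/top0.png

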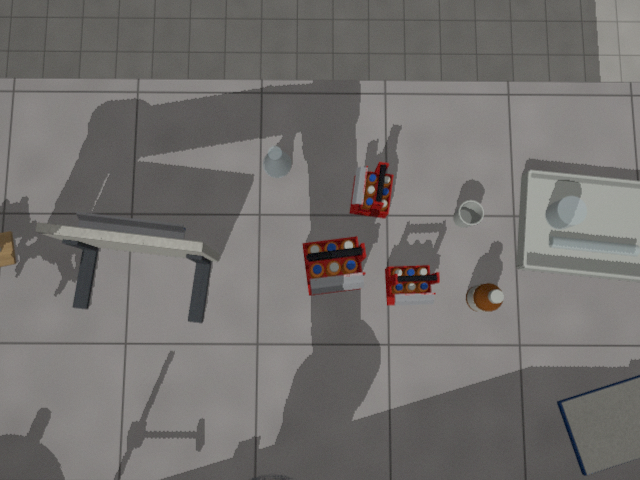

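The scene view shows the big caddy at about (303,235), the board at about (470,300), the flask at (306,342), and the smaller look-alike caddies at (252,203) and (240,275). In the top view the caddy is at (335,265), with its steel hook toward the robot (+row), and the board top is at (135,240) with the rail facing up.

Run:
```python
import cv2
t=cv2.imread("pics/top0.png"); s=cv2.imread("pics/scene0.png")
def crop(im,x0,y0,w,h,k,n):
    cv2.imwrite(n,cv2.resize(im[y0:y0+h,x0:x0+w],None,fx=k,fy=k,interpolation=cv2.INTER_CUBIC))
crop(t,290,225,90,80,7,"pics/tc.png")
crop(t,30,200,200,130,4,"pics/tb.png")
crop(s,385,235,180,125,4.4,"pics/sb.png")
crop(s,260,190,90,90,6.6,"pics/sc.png")
```

```text
(no output)
```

View pics/tc.png

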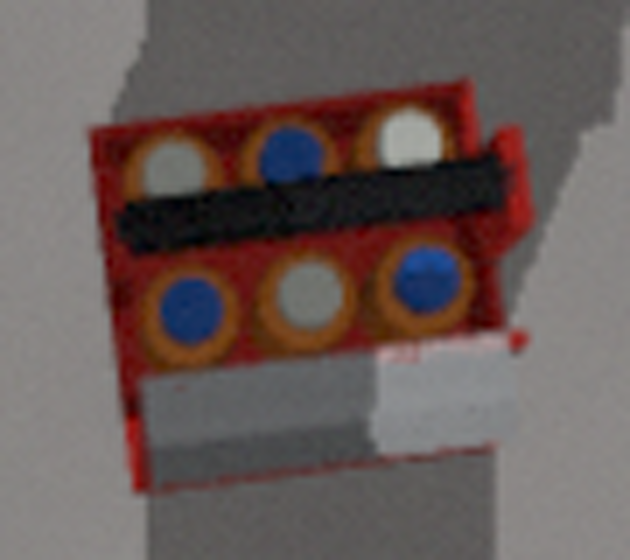

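View pics/tb.png

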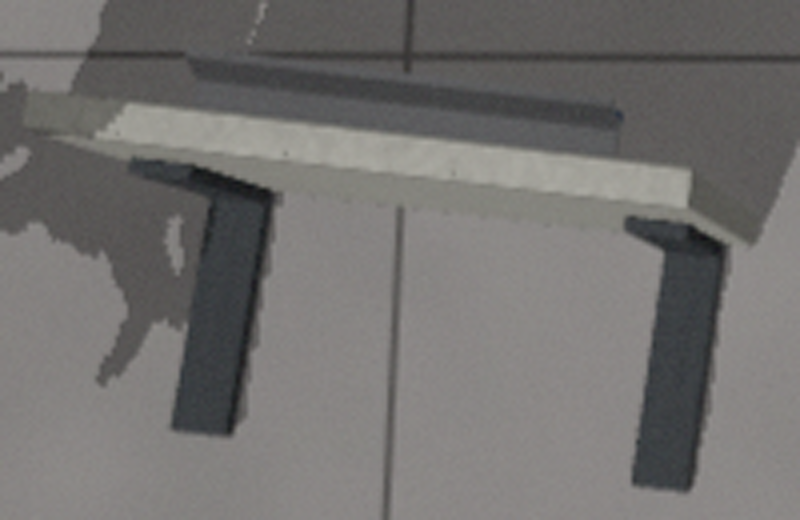

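View pics/sb.png

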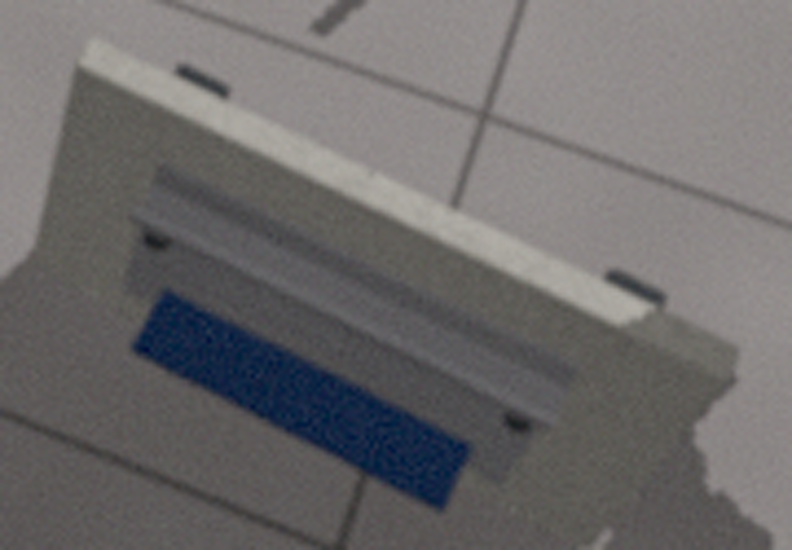

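View pics/sc.png

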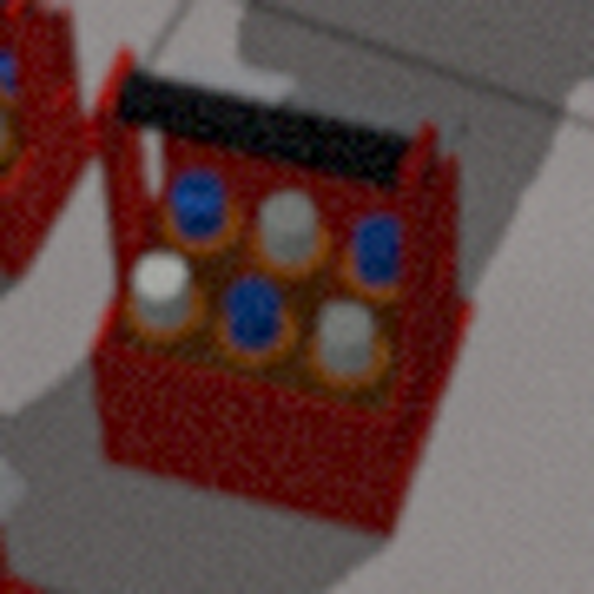

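The enlarged crops give clear corners for both the board and the caddy, so I can fit planar poses for each.

```bash
cat > h.py <<'E'
import numpy as np
from scipy.optimize import least_squares
C={n:np.load(f"cam_{n}.npz") for n in("scene","top")}
def proj(n,P):
    P=np.atleast_2d(P); c=P@C[n]["E"][:3,:3].T+C[n]["E"][:3,3]; p=c@C[n]["K"].T; return p[:,:2]/p[:,2:]
def ray(n,uv):
    R=C[n]["E"][:3,:3];t=C[n]["E"][:3,3]; d=R.T@np.linalg.inv(C[n]["K"])@np.array([uv[0],uv[1],1]); return -R.T@t,d/np.linalg.norm(d)
def px(c,off,k): return (np.array(c)+.5)/k-.5+np.array(off)
def fr(p): 
    x,y,a=p; return np.array([[np.cos(a),-np.sin(a),0],[np.sin(a),np.cos(a),0],[0,0,1]]),np.array([x,y,0])
def fit(obs,p0):
    def f(p):
        R,t=fr(p); return np.concatenate([(proj(n,R@np.array(m)/1000+t)[0]-uv) for n,m,uv in obs])
    r=least_squares(f,p0,loss="soft_l1"); return r.x,r.fun.reshape(-1,2)
E
python3 - <<'E'
from h import *
np.set_printoptions(suppress=True,precision=4)
T=lambda c:px(c,(290,225),7); S=lambda c:px(c,(260,190),6.6)
oc=[("scene",(-40,55,0),S((105,460))),("scene",(-40,-55,0),S((390,535))),("scene",(-40,55,75),S((95,345))),("scene",(-40,-55,75),S((395,412))),
("top",(-40,-55,75),T((92,130))),("top",(-40,55,75),T((470,82))),("top",(65,-50,110),T((145,487))),("top",(65,50,110),T((493,450))),("top",(0,0,178),T((313,206)))]
p,r=fit(oc,[.45,-.05,3.1]); print("caddy",p,"\n",r)
T=lambda c:px(c,(30,200),4); S=lambda c:px(c,(385,235),4.4)
ob=[("top",(0,-150,190),T((27,92))),("top",(0,150,190),T((690,170))),("scene",(0,150,190),S((80,68))),("scene",(0,-150,190),S((735,380))),
("scene",(18,150,190),S((92,38))),("top",(18,150,190),T((690,207)))]
b,r=fit(ob,[.45,.3,3.1]); print("board",b,"\n",r)
R,t=fr(b)
def inplane(n,uv,x):
    o,d=ray(n,uv); o=R.T@(o-t); d=R.T@d; return (o+d*(x-o[0])/d[0])*1000
print("ledge low front",inplane("scene",S((135,348)),-.04),inplane("scene",S((445,508)),-.04))
for c in((160,168),(575,375),(135,215),(553,420)): print("cleat sc",c,inplane("scene",S(c),-.0305))
# top-view check: x at nominal height
for c in((188,55),(622,105)):
    o,d=ray("top",T(c)); o=R.T@(o-t); d=R.T@d
    for z in(.148,.166,.184): print("top cleat",z,(o+d*(z-o[2])/d[2])*1000)
np.save("pb.npy",b);np.save("pc.npy",p)
E
```

```text
caddy [ 0.5422 -0.1159  3.257 ] 
 [[-0.1064  0.4167]
 [ 0.4286  1.4266]
 [-1.0028  0.2583]
 [-0.5036  2.812 ]
 [-0.8953 -0.053 ]
 [ 0.0894  0.8737]
 [-0.1263  0.7967]
 [ 2.4169  0.3408]
 [-0.202   0.3311]]
board [0.5783 0.2679 3.0338] 
 [[-1.0398 -0.1981]
 [ 0.2452 -0.5798]
 [-1.1396 -0.5797]
 [-0.4199 -0.3064]
 [ 0.1269 -0.2191]
 [-1.1747  0.1709]]
ledge low front [-40.      79.0578  48.9705] [-40.     -78.681   47.8697]
cleat sc (160, 168) [-30.5     94.1962 191.9773]
cleat sc (575, 375) [-30.5    -94.2167 187.852 ]
cleat sc (135, 215) [-30.5     98.9475 146.2695]
cleat sc (553, 420) [-30.5    -97.0918 147.1238]
top cleat 0.148 [-30.2984 -98.2267 148.    ]
top cleat 0.166 [-27.8527 -90.3807 166.    ]
top cleat 0.184 [-25.4071 -82.5347 184.    ]
top cleat 0.148 [-30.1027 105.5622 148.    ]
top cleat 0.166 [-27.6605 109.8458 166.    ]
top cleat 0.184 [-25.2183 114.1293 184.    ]
```

Request:
carry_out --series '[[[10, -25, 35], [0, 0, -4], 100], [[25, -65, 60], [0, 0, -8], 100], [[41, -107, 85], [0, 0, -12], 100], [[57, -149, 100], [0, 0, -16], 100], [[73, -191, 100], [0, 0, -20], 100]]'

```text
t: 0.6
ee_pos: [0.349, 0.3967, 0.3084]
tool_rot: [-2.903, -1.197, -0.004]
wrist_force: [0.3, 0.9, -0.7]
finger_gap: 0.0852
```

```bash
cat >> h.py <<'E'
from scipy.spatial.transform import Rotation as Rn
def st():
    from rig import arm
    s=arm.read_state(); return s,np.array(s["ee_pos"]),Rn.from_rotvec(s["tool_rot"])
# tool pose for caddy grasp, tool x along caddy -x (world +x side); tool z down
def graspR(a,tilt=0):
    # caddy axes
    Rc=Rn.from_euler("z",a)*Rn.from_euler("y",tilt)
    return Rc*Rn.from_matrix(np.array([[-1,0,0],[0,1,0],[0,0,-1]]).T)
def delta(pos,R):
    s,p,Rw=st(); print("t",s["t"],"now",np.round(p*1000,1),"F",np.round(s["wrist_force"],2),"M",np.round(s["torque"],2),"gap",round(s["finger_gap"]*1000,1))
    print("shift mm",np.round((pos-p)*1000,1),"turn deg",np.round(np.degrees((R*Rw.inv()).as_rotvec()),2))
E
python3 - <<'E'
from h import *
p=np.load("pc.npy"); delta(np.array([p[0],p[1],.30]),graspR(p[2]))
E
```

```text
t 0.6 now [349.  396.7 308.4] F [ 0.32  0.95 -0.74] M [ 0.03 -0.07 -0.06] gap 85.2
shift mm [ 193.3 -512.5   -8.4] turn deg [ -0.07   0.13 -38.21]
```

Request:
carry_out --series '[[[16, -43, 0], [0, 0, -4], 100], [[32, -86, 0], [0, 0, -8], 100], [[48, -129, 0], [0, 0, -12], 100], [[64, -172, 0], [0, 0, -16], 100], [[80, -215, 0], [0, 0, -20], 100]]'

```text
t: 1.1
ee_pos: [0.429, 0.1797, 0.3083]
tool_rot: [-3.068, -0.671, -0.004]
wrist_force: [1.7, 0.5, 0.3]
finger_gap: 0.0855
```

Request:
carry_out --series '[[[16, -43, 0], [0, 0, -4], 100], [[32, -86, 0], [0, 0, -8], 100], [[48, -129, 0], [0, 0, -12], 100], [[64, -172, 0], [0, 0, -15], 100], [[80, -215, 0], [0, 0, -18], 100]]'

```text
t: 1.6
ee_pos: [0.5091, -0.037, 0.3081]
tool_rot: [-3.136, -0.179, -0.003]
wrist_force: [1.3, 0.6, -0.2]
finger_gap: 0.0854
```

Run:
```python
from h import *
p=np.load("pc.npy"); delta(np.array([p[0],p[1],.26]),graspR(p[2]))
```

```text
t 1.6 now [509.1 -37.  308.1] F [ 1.27  0.55 -0.25] M [ 0.04 -0.06 -0.04] gap 85.4
shift mm [ 33.2 -78.8 -48.1] turn deg [-0.03  0.13  0.07]
```

Request:
carry_out --series '[[[16, -38, 0], [0, 0, 0], 100], [[33, -79, -10], [0, 0, 0], 100], [[33, -79, -35], [0, 0, 0], 100], [[33, -79, -58], [0, 0, 0], 100], [[33, -79, -58], [0, 0, 0], 100]]'

```text
t: 2.1
ee_pos: [0.5392, -0.1158, 0.2463]
tool_rot: [-3.135, -0.178, 0.008]
wrist_force: [-0.3, 0.0, 0.2]
finger_gap: 0.0856
```

Run:
```python
from h import *
from rig import arm
import cv2
p=np.load("pc.npy"); delta(np.array([p[0],p[1],.158]),graspR(p[2]))
ims=[]
for n,x,y in(("scene",220,150),("top",250,190)):
    f=arm.grab_frame(n)["image"][y:y+130,x:x+150,::-1]; ims.append(cv2.resize(f,(400,347),interpolation=cv2.INTER_CUBIC))
cv2.imwrite("pics/g1.png",np.hstack(ims))
```

```text
t 2.1 now [ 539.2 -115.8  246.3] F [-0.34  0.04  0.24] M [-0.    0.01 -0.04] gap 85.6
shift mm [  3.   -0.  -88.3] turn deg [-0.09 -0.31  0.11]
```

View pics/g1.png

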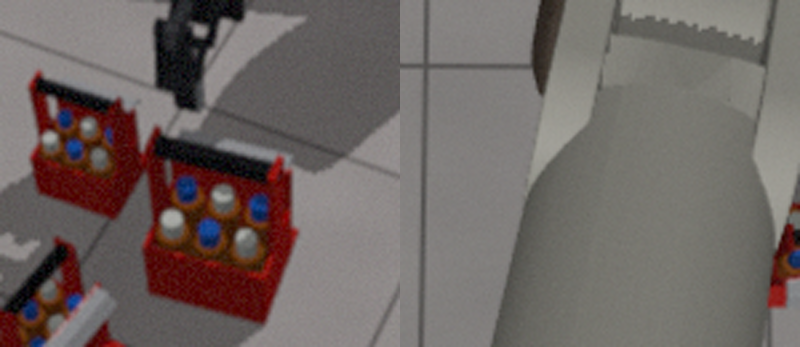

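Run:
```python
from h import *
s,p,R=st()
for sgn in(-1,0,1):
    q=p+R.apply([sgn*.045,0,.008-.013*abs(sgn)]); u=proj("scene",q)[0]; print(sgn,q,u,(u-[220,150])*2.667)
p=np.load("pc.npy");Rc,t=fr(p)
for y in(-50,50):
    u=proj("scene",Rc@np.array([0,y,178])/1000+t)[0]; print(y,u,(u-[220,150])*2.667)
```

```text
-1 [ 0.49703045 -0.12093463  0.2549332 ] [306.21897424 167.34558975] [229.9460043   46.26068786]
0 [ 0.5417475  -0.11578449  0.24197706] [299.11871677 187.44140108] [211.00961762  99.85621668]
1 [ 0.58644096 -0.11065095  0.25502091] [291.21578737 199.92000406] [189.93250492 133.13665084]
-50 [322.36398678 212.73142932] [273.00475275 167.304722  ]
50 [278.15832108 201.23386476] [155.10824231 136.64071731]
```

Run:
```python
from h import *
from rig import arm
import cv2
f=arm.grab_frame("scene")["image"][110:240,230:370,::-1]; cv2.imwrite("pics/g2.png",cv2.resize(f,None,fx=4.5,fy=4.5,interpolation=cv2.INTER_CUBIC))
delta(np.array([.5422,-.1159,.158]),graspR(3.257))
```

```text
t 2.25 now [ 542.5 -115.8  251. ] F [0.43 0.01 0.72] M [-0.06 -0.01 -0.02] gap 85.5
shift mm [ -0.3  -0.1 -93. ] turn deg [-0.02  0.17  0.04]
```

View pics/g2.png

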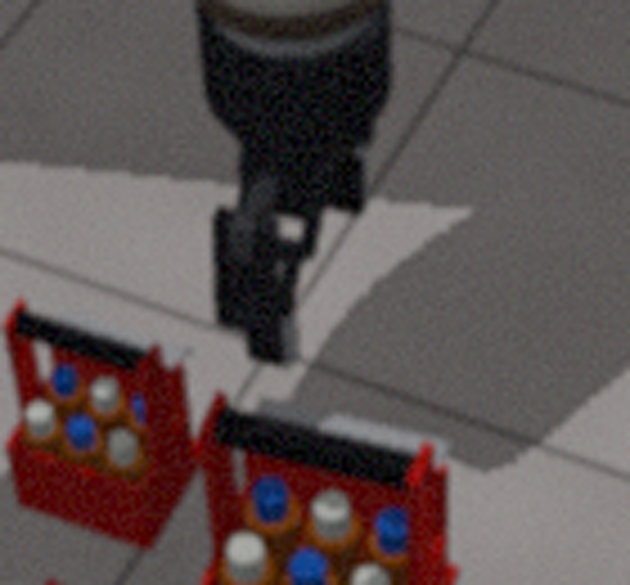

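The near fingertip is at about (290,190), while the model puts it near (291,199). I'll shut the fingers here, clear of the bar, to see where the real tip is.

Request:
carry_out --series '[[[0, 0, 0], [0, 0, 0], 0], [[0, 0, 0], [0, 0, 0], 0], [[0, 0, 0], [0, 0, 0], 0], [[0, 0, 0], [0, 0, 0], 0], [[0, 0, 0], [0, 0, 0], 0]]'

```text
t: 2.75
ee_pos: [0.5425, -0.1158, 0.2511]
tool_rot: [-3.136, -0.18, -0.005]
wrist_force: [-1.6, -0.5, 0.2]
finger_gap: 0.0122
```

Run:
```python
from h import *
from rig import arm
import cv2
f=arm.grab_frame("scene")["image"][110:240,230:370,::-1]; cv2.imwrite("pics/g3.png",cv2.resize(f,None,fx=4.5,fy=4.5,interpolation=cv2.INTER_CUBIC))
delta(np.array([.5422,-.1159,.158]),graspR(3.257))
s,p,R=st()
for z in(0,.008): print(proj("scene",p+R.apply([0,0,z])),(proj("scene",p+R.apply([0,0,z]))-[230,110])*4.5)
```

```text
t 2.8 now [ 542.5 -115.8  251.1] F [ 0.06  0.31 -0.23] M [0.03 0.03 0.  ] gap 4.8
shift mm [ -0.3  -0.1 -93.1] turn deg [-0.02  0.18  0.04]
[[298.78931107 184.79348498]] [[309.55189983 336.5706824 ]]
[[298.9298647  187.35919603]] [[310.18439117 348.11638212]]
```

View pics/g3.png

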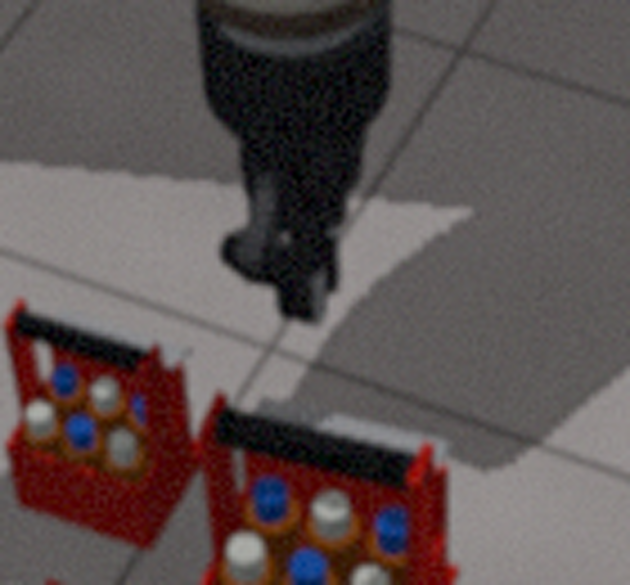

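The closed tip appears at about (303,322) in the crop, against a predicted (310,348). That is a few pixels high, so the vertical offset is uncertain. I'll go down with the fingers open and compare directly at the bar.

Request:
carry_out --series '[[[0, 0, 0], [0, 0, 0], 100], [[0, 0, -5], [0, 0, 0], 100], [[0, 0, -15], [0, 0, 0], 100], [[0, 0, -30], [0, 0, 0], 100], [[0, 0, -45], [0, 0, 0], 100]]'

```text
t: 3.3
ee_pos: [0.5422, -0.1158, 0.2048]
tool_rot: [-3.136, -0.18, -0.004]
wrist_force: [0.9, -0.3, 0.2]
finger_gap: 0.0765
```

Request:
carry_out --series '[[[0, 0, -15], [0, 0, 0], 100], [[0, 0, -30], [0, 0, 0], 100], [[0, 0, -40], [0, 0, 0], 100], [[0, 0, -46], [0, 0, 0], 100], [[0, 0, -46], [0, 0, 0], 100]]'

```text
t: 3.8
ee_pos: [0.5416, -0.1156, 0.1578]
tool_rot: [-3.136, -0.18, -0.001]
wrist_force: [0.6, 0.3, -0.2]
finger_gap: 0.0858
```

Run:
```python
from h import *
from rig import arm
import cv2
f=arm.grab_frame("scene")["image"][130:280,230:370,::-1]; cv2.imwrite("pics/g4.png",cv2.resize(f,None,fx=4,fy=4,interpolation=cv2.INTER_CUBIC))
delta(np.array([.5422,-.1159,.158]),graspR(3.257))
```

```text
t 3.85 now [ 542.1 -115.7  158.6] F [-0.56  0.15  0.01] M [-0.05 -0.02 -0.02] gap 85.1
shift mm [ 0.1 -0.2 -0.6] turn deg [-0.03  0.13  0.04]
```

View pics/g4.png

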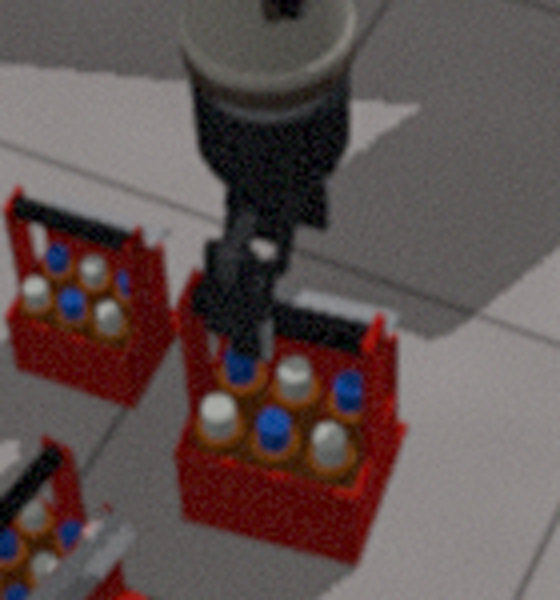

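The fingers straddle the bar: the near finger is at crop (245,320), over the bar which runs from (200,285) to (370,335). I'll close the grip.

Request:
carry_out --series '[[[0, 0, 0], [0, 0, 0], 0], [[0, 0, 0], [0, 0, 0], 0], [[0, 0, 0], [0, 0, 0], 0], [[0, 0, 0], [0, 0, 0], 0], [[0, 0, 0], [0, 0, 0], 0]]'

```text
t: 4.35
ee_pos: [0.5422, -0.1157, 0.1588]
tool_rot: [-3.136, -0.18, -0.004]
wrist_force: [-0.6, -0.1, 0.3]
finger_gap: 0.0123
```

Request:
carry_out --series '[[[0, 0, 0], [0, 0, 0], 0], [[0, 0, 0], [0, 0, 0], 0], [[0, 0, 3], [0, 0, 0], 0], [[0, 0, 8], [0, 0, 0], 0], [[0, 0, 12], [0, 0, 0], 0]]'

```text
t: 4.85
ee_pos: [0.5424, -0.1158, 0.1714]
tool_rot: [-3.136, -0.18, -0.005]
wrist_force: [0.1, 0.9, 0.3]
finger_gap: 0.0002
```

Run:
```python
from h import *
from rig import arm
import cv2
f=arm.grab_frame("scene")["image"][130:280,230:370,::-1]; cv2.imwrite("pics/g5.png",cv2.resize(f,None,fx=4,fy=4,interpolation=cv2.INTER_CUBIC))
delta(np.array([.5422,-.1159,.158]),graspR(3.257))
```

```text
t 4.9 now [ 542.9 -115.9  172.1] F [ 1.08 -0.09 -0.46] M [-0.04 -0.02  0.  ] gap -0.0
shift mm [ -0.7  -0.  -14.1] turn deg [-0.01  0.24  0.04]
```

View pics/g5.png

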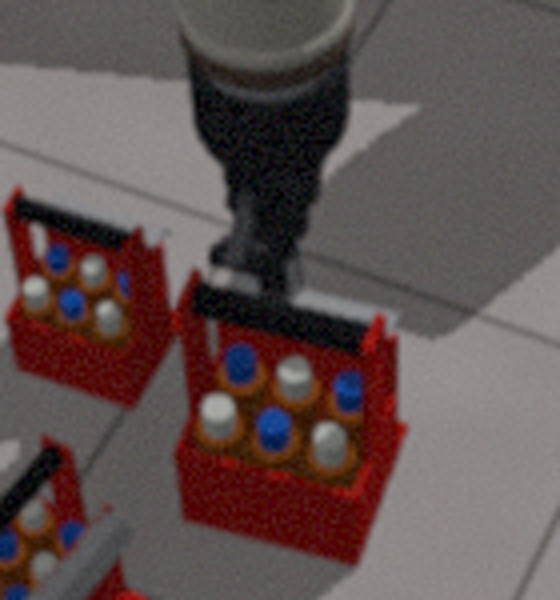

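The grip missed: the fingers shut to 0 mm with the bar still in front of or below them. The caddy has not moved. I'll raise the arm a little, then measure the true tip offset from the pictures.

Request:
carry_out --series '[[[0, 0, 15], [0, 0, 0], 0], [[0, 0, 30], [0, 0, 0], 0], [[0, 0, 45], [0, 0, 0], 0], [[0, 0, 60], [0, 0, 0], 0], [[0, 0, 60], [0, 0, 0], 0]]'

```text
t: 5.4
ee_pos: [0.5446, -0.1163, 0.2345]
tool_rot: [3.136, 0.18, 0.014]
wrist_force: [0.5, 0.2, 0.6]
finger_gap: -0.0003
```

Run:
```python
from h import *
from rig import arm
import cv2
f=arm.grab_frame("scene")["image"]; cv2.imwrite("pics/full6.png",f[:,:,::-1])
f=f[100:240,230:370,::-1].copy(); 
g=cv2.resize(f,None,fx=4.2,fy=4.2,interpolation=cv2.INTER_CUBIC)
cv2.imwrite("pics/g6.png",g)
delta(np.array([.5422,-.1159,.158]),graspR(3.257))
s,p,R=st()
for y in(-.011,0,.011):
  for z in(-.02,0,.008): u=proj("scene",p+R.apply([0,y,z]))[0]; print(y,z,u,(u-[230,100])*4.2)
print(C["scene"]["E"]-arm.grab_frame("scene")["extrinsics"])
```

```text
t 5.45 now [ 543.7 -116.1  233.1] F [-0.13  0.24 -0.34] M [0.01 0.02 0.02] gap -0.2
shift mm [ -1.5   0.2 -75.1] turn deg [0.   0.39 0.04]
-0.011 -0.02 [303.5433783  185.78767333] [308.88218884 360.30822798]
-0.011 0 [303.80149659 192.17704503] [309.96628568 387.14358914]
-0.011 0.008 [303.90256758 194.67892148] [310.39078382 397.65147021]
0 -0.02 [298.39094182 184.48519572] [287.24195565 354.83782204]
0 0 [298.72645359 190.8818415 ] [288.65110509 381.70373431]
0 0.008 [298.85783489 193.38667043] [289.20290652 392.2240158 ]
0.011 -0.02 [293.25879891 183.1878481 ] [265.68695542 349.38896202]
0.011 0 [293.67109773 189.59166233] [267.41861045 376.28498179]
0.011 0.008 [293.83255434 192.09940221] [268.09672824 386.81748928]
[[0. 0. 0. 0.]
 [0. 0. 0. 0.]
 [0. 0. 0. 0.]
 [0. 0. 0. 0.]]
```

View pics/g6.png

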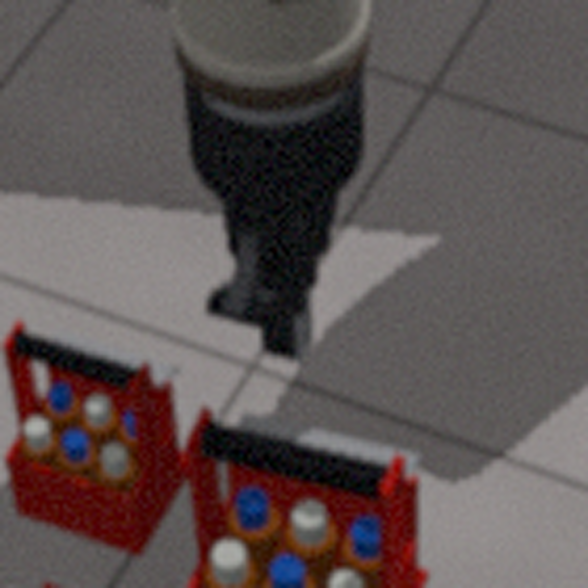

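View pics/full6.png

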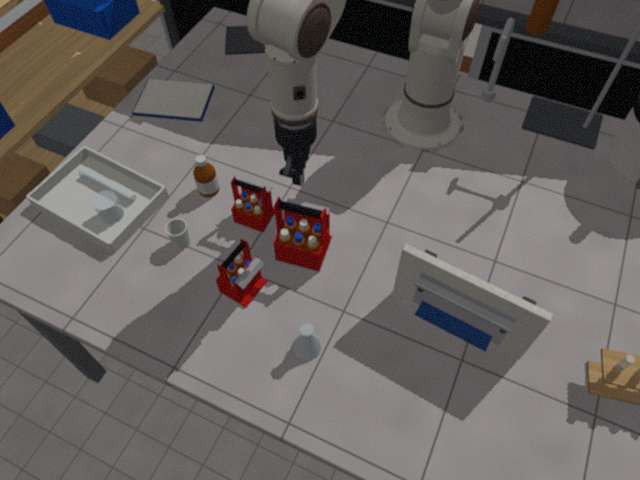

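The tip is 8.8 px above the prediction, about 28 mm in z. That fits the fingers grazing just over the bar. I'll reopen, go about 27 mm deeper and watch the force.

Request:
carry_out --series '[[[0, 0, 0], [0, 0, 0], 100], [[-1, 0, 0], [0, 0, 0], 100], [[-1, 0, -15], [0, 0, 0], 100], [[-1, 0, -40], [0, 0, 0], 100], [[-1, 0, -65], [0, 0, 0], 100]]'

```text
t: 6.0
ee_pos: [0.542, -0.1159, 0.1662]
tool_rot: [3.136, 0.18, 0.008]
wrist_force: [1.0, 0.7, 0.4]
finger_gap: 0.0726
```

Request:
carry_out --series '[[[0, 0, -6], [0, 0, 0], 100], [[0, 0, -12], [0, 0, 0], 100], [[0, 0, -18], [0, 0, 0], 100], [[0, 0, -24], [0, 0, 0], 100], [[0, 0, -28], [0, 0, 0], 100]]'

```text
t: 6.5
ee_pos: [0.5424, -0.116, 0.1383]
tool_rot: [3.136, 0.18, 0.01]
wrist_force: [-0.5, 0.4, 0.2]
finger_gap: 0.0853
```

Run:
```python
from h import *
from rig import arm
import cv2
f=arm.grab_frame("scene")["image"]
f=f[130:280,230:370,::-1].copy(); 
cv2.imwrite("pics/g7.png",cv2.resize(f,None,fx=4,fy=4,interpolation=cv2.INTER_CUBIC))
delta(np.array([.5422,-.1159,.132]),graspR(3.257))
```

```text
t 6.55 now [ 541.9 -115.9  137.7] F [-0.34  0.69 -0.42] M [-0.02 -0.   -0.01] gap 85.6
shift mm [ 0.3 -0.  -5.7] turn deg [-0.01  0.28  0.03]
```

View pics/g7.png

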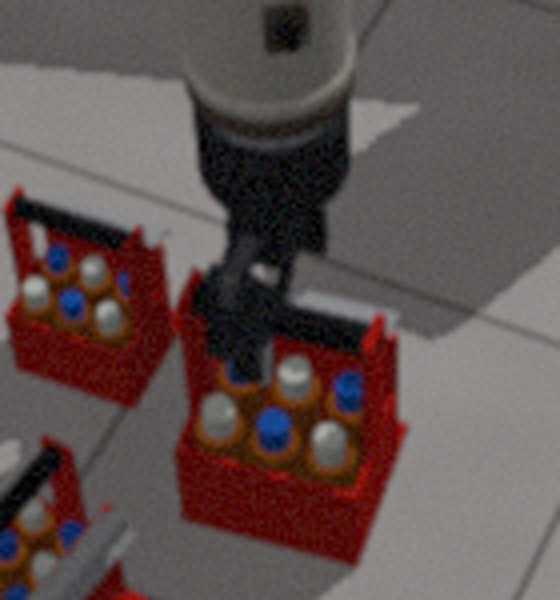

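No contact so far. The open tips look to be about level with the bar top, so I'll go 12 mm deeper and close.

Request:
carry_out --series '[[[0, 0, -4], [0, 0, 0], 100], [[0, 0, -8], [0, 0, 0], 100], [[0, 0, -12], [0, 0, 0], 100], [[0, 0, -12], [0, 0, 0], 60], [[0, 0, -12], [0, 0, 0], 40]]'

```text
t: 7.05
ee_pos: [0.5418, -0.1158, 0.1256]
tool_rot: [3.136, 0.18, 0.007]
wrist_force: [-0.1, -0.9, 0.8]
finger_gap: 0.0592
```

Request:
carry_out --series '[[[0, 0, 0], [0, 0, 0], 0], [[0, 0, 0], [0, 0, 0], 0], [[0, 0, 0], [0, 0, 0], 0], [[0, 0, 0], [0, 0, 0], 0], [[0, 0, 0], [0, 0, 0], 0]]'

```text
t: 7.55
ee_pos: [0.5422, -0.1162, 0.1258]
tool_rot: [3.136, 0.18, 0.009]
wrist_force: [1.5, -0.8, -0.6]
finger_gap: 0.0131
```

Run:
```python
from h import *
from rig import arm
import cv2
f=arm.grab_frame("scene")["image"]
f=f[130:280,230:370,::-1].copy(); 
cv2.imwrite("pics/g8.png",cv2.resize(f,None,fx=4,fy=4,interpolation=cv2.INTER_CUBIC))
delta(np.array([.5422,-.1159,.132]),graspR(3.257))
```

```text
t 7.6 now [ 542.2 -116.2  125.8] F [ 1.17 -0.58 -0.04] M [-0.23 -0.14  0.02] gap 13.1
shift mm [0.  0.3 6.2] turn deg [0.01 0.32 0.04]
```

View pics/g8.png

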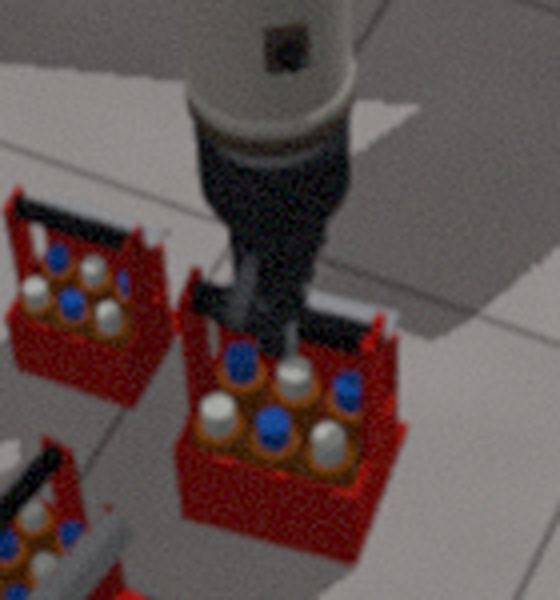

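Gripped: the gap is 13.1 mm on the 14 mm bar, and the picture shows the near finger crossing the bar at (275,320). I'll lift now.

Request:
carry_out --series '[[[0, 0, 5], [0, 0, 0], 0], [[0, 0, 15], [0, 0, 0], 0], [[0, 0, 30], [0, 0, 0], 0], [[0, 0, 50], [0, 0, 0], 0], [[0, 0, 75], [0, 0, 0], 0]]'

```text
t: 8.1
ee_pos: [0.5407, -0.1157, 0.2007]
tool_rot: [-3.136, -0.18, -0.003]
wrist_force: [0.4, 0.1, -4.1]
finger_gap: 0.0128
```

Request:
carry_out --series '[[[0, 0, 25], [0, 0, 0], 0], [[0, 0, 50], [0, 0, 0], 0], [[0, 0, 65], [0, 0, 0], 0], [[0, 0, 70], [0, 0, 0], 0], [[0, 0, 70], [0, 0, 0], 0]]'

```text
t: 8.6
ee_pos: [0.5406, -0.1156, 0.2712]
tool_rot: [-3.136, -0.18, -0.004]
wrist_force: [-0.6, 0.5, -6.2]
finger_gap: 0.0126
```

Run:
```python
from h import *
from rig import arm
import cv2
for n in("scene","top"):
  f=arm.grab_frame(n)["image"]; cv2.imwrite(f"pics/{n}9.png",f[:,:,::-1])
b=np.load("pb.npy"); delta(np.array([.66,.26,.30]),graspR(b[2]))
```

```text
t 8.7 now [ 539.7 -115.4  269.6] F [-0.22  0.03 -4.91] M [0.03 0.04 0.01] gap 13.2
shift mm [120.3 375.4  30.4] turn deg [-5.000e-02  1.000e-02 -1.275e+01]
```

View pics/scene9.png

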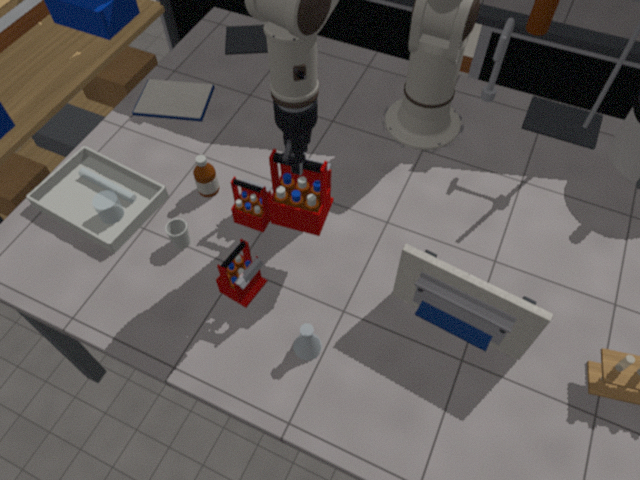

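View pics/top9.png

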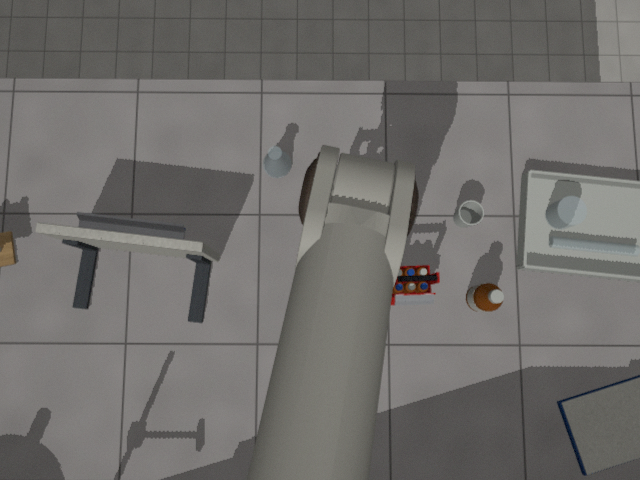

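The caddy is lifted; the wrist reads about 5 N. I'll check where it sits relative to the TCP in this pose.

Run:
```python
import cv2
s=cv2.imread("pics/scene9.png")
cv2.imwrite("pics/c9.png",cv2.resize(s[140:240,255:345],None,fx=6,fy=6,interpolation=cv2.INTER_CUBIC))
```

```text
(no output)
```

View pics/c9.png

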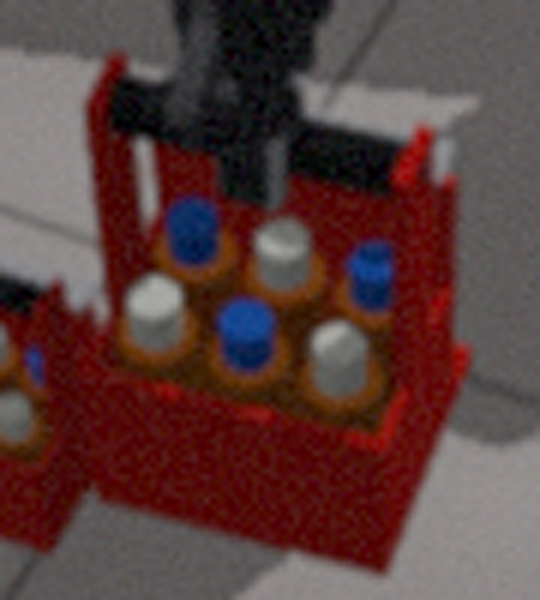

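Run:
```python
from h import *
np.set_printoptions(suppress=True,precision=2)
p=np.load("pc.npy").copy()
S=lambda c:px(c,(255,140),6)
ob=[((-40,55,0),(95,490)),((-40,-55,0),(385,575)),((-40,55,75),(100,372)),((-40,-55,75),(388,447)),((40,-55,75),(465,355)),((40,-55,126),(457,180))]
for dz in(.144,):
  q=p.copy(); q[0]-=.0025; R,t=fr(q); t=t+[0,0,dz]
  for m,c in ob: print(m,proj("scene",R@np.array(m)/1000+t)[0]-S(c))
```

```text
(-40, 55, 0) [0.64 2.16]
(-40, -55, 0) [0.49 0.98]
(-40, 55, 75) [-3.11  0.29]
(-40, -55, 75) [-0.2  1.1]
(40, -55, 75) [ -0.99 -12.68]
(40, -55, 126) [0.68 0.08]
```

The lifted pose agrees with the prediction to about 1–2 px (one corner was misidentified). Next I'll compute the hover pose: tilted 0.3, with the seat 32 mm out from the cleat.

```bash
cat >> h.py <<'E'
B=np.load("pb.npy")
OFF=np.array([0,0,.043])  # TCP rel. to bar in tool frame (measured)
OFFW=np.zeros(3)
def tgt(sx,sy,sz,tilt,yaw=None):
    """seat at board coords (m); returns TCP pos and R"""
    a=B[2] if yaw is None else yaw
    Rb,tb=fr(B); Rc=Rn.from_euler("z",a)*Rn.from_euler("y",tilt)
    O=Rb@np.array([sx,sy,sz])+tb-Rc.apply([.049,0,.121])
    R=graspR(a,tilt); return O+Rc.apply([0,0,.169])+R.apply(OFF)+OFFW,R
def seat_now():
    """believed seat in board coords & tilt from the measured TCP"""
    s,p,R=st(); Rg=graspR(0,0); Rc=R*Rg.inv(); Rb,tb=fr(B)
    O=p-OFFW-R.apply(OFF)-Rc.apply([0,0,.169]); sw=Rb.T@(O+Rc.apply([.049,0,.121])-tb)
    zc=Rb.T@Rc.apply([0,0,1]); yc=Rb.T@Rc.apply([0,1,0])
    print("t",round(s["t"],2),"seat mm",np.round(sw*1000,1),"tilt",round(np.arctan2(zc[0],zc[2]),3),"roll",round(zc[1],3),"yawerr",round(-yc[0],3),"F board",np.round(Rb.T@np.array(s["wrist_force"]),2),"M",np.round(Rb.T@np.array(s["torque"]),2),"gap",round(s["finger_gap"]*1000,1))
    return sw,Rc,O
def mv(*a,**k): delta(*tgt(*a,**k))
E
python3 - <<'E'
from h import *
seat_now(); mv(-.06,0,.215,0.3); mv(-.06,0,.24,0.)
print("board->world: +x",fr(B)[0][:,0]," +y",fr(B)[0][:,1])
o,d=ray("top",(277,165)); print("flask",o+d*(.04-o[2])/d[2])
E
```

```text
t 8.7 seat mm [ 44.9 396.1 264.6] tilt -0.0 roll 0.001 yawerr 0.221 F board [ 0.22 -0.01 -4.91] M [-0.03 -0.04  0.01] gap 13.2
t 8.7 now [ 539.7 -115.4  269.6] F [-0.22  0.03 -4.91] M [0.03 0.04 0.01] gap 13.2
shift mm [143.3 372.  -35.4] turn deg [ 1.000e-02 -1.722e+01 -1.267e+01]
t 8.7 now [ 539.7 -115.4  269.6] F [-0.22  0.03 -4.91] M [0.03 0.04 0.01] gap 13.2
shift mm [146.9 371.6 -24.6] turn deg [-5.000e-02  1.000e-02 -1.275e+01]
board->world: +x [-0.99419811  0.10756445  0.        ]  +y [-0.10756445 -0.99419811  0.        ]
flask [ 0.74418682 -0.00306935  0.04      ]
```

Request:
carry_out --series '[[[20, 20, 5], [0, 0, -1], 0], [[50, 45, 10], [0, 0, -2], 0], [[80, 75, 10], [0, 0, -3], 0], [[110, 105, 10], [0, 0, -5], 0], [[135, 135, 10], [0, 0, -7], 0]]'

```text
t: 9.2
ee_pos: [0.6752, 0.0208, 0.2775]
tool_rot: [-3.141, 0.014, 0.004]
wrist_force: [0.3, -0.9, -4.2]
finger_gap: 0.0129
```

Request:
carry_out --series '[[[5, 35, 0], [0, 0, -1.5], 0], [[10, 75, 0], [0, 0, -3], 0], [[10, 115, 0], [0, 0, -4.5], 0], [[10, 155, 0], [0, 0, -5.5], 0], [[10, 190, 0], [0, 0, -5.7], 0]]'

```text
t: 9.7
ee_pos: [0.6838, 0.2135, 0.2749]
tool_rot: [-3.137, 0.169, 0.01]
wrist_force: [1.0, 0.3, -5.0]
finger_gap: 0.0126
```

Run:
```python
from h import *
seat_now(); mv(-.06,0,.225,0.3)
```

```text
t 9.7 seat mm [-61.7  42.7 270.2] tilt -0.006 roll 0.0 yawerr 0.0 F board [-0.93 -0.4  -5.01] M [ 0.06  0.09 -0.03] gap 12.6
t 9.7 now [683.8 213.5 274.9] F [ 0.97  0.3  -5.01] M [-0.06 -0.08 -0.03] gap 12.6
shift mm [ -0.8  43.  -30.6] turn deg [-1.890e+00 -1.746e+01 -1.000e-02]
```

Request:
carry_out --series '[[[0, 15, 0], [-0.4, -4, 0], 0], [[0, 30, -5], [-0.9, -8, 0], 0], [[0, 43, -15], [-1.3, -12, 0], 0], [[-1, 43, -25], [-1.7, -15.5, 0], 0], [[-1, 43, -31], [-1.9, -17.5, 0], 0]]'

```text
t: 10.2
ee_pos: [0.6791, 0.2577, 0.2399]
tool_rot: [3.085, -0.161, 0.46]
wrist_force: [0.1, -0.8, -5.9]
finger_gap: 0.0129
```

Request:
carry_out --series '[[[0, 0, 0], [0, 0, 0], 0], [[0, 0, 0], [0, 0, 0], 0], [[0, 0, 0], [0, 0, 0], 0], [[0, 0, 0], [0, 0, 0], 0], [[0, 0, 0], [0, 0, 0], 0]]'

```text
t: 10.7
ee_pos: [0.6799, 0.2572, 0.2404]
tool_rot: [3.085, -0.163, 0.461]
wrist_force: [0.9, -0.2, -4.8]
finger_gap: 0.0131
```

Run:
```python
from h import *
from rig import arm
import cv2
f=arm.grab_frame("scene")["image"][170:380,380:600,::-1]; cv2.imwrite("pics/h1s.png",cv2.resize(f,None,fx=3.6,fy=2.85*3.6/2.85,interpolation=cv2.INTER_CUBIC)[:600*2])
f=arm.grab_frame("top")["image"][90:330,20:320,::-1]; cv2.imwrite("pics/h1t.png",cv2.resize(f,None,fx=2.5,fy=2.5,interpolation=cv2.INTER_CUBIC))
seat_now(); mv(-.06,0,.225,0.3)
```

```text
t 10.8 seat mm [-5.650e+01 -2.000e-01  2.211e+02] tilt 0.297 roll -0.002 yawerr 0.002 F board [-0.16  0.2  -4.7 ] M [-0.07 -0.81  0.1 ] gap 12.9
t 10.8 now [679.6 257.3 240.2] F [ 0.14 -0.22 -4.7 ] M [0.16 0.8  0.1 ] gap 12.9
shift mm [ 3.4 -0.7  4.1] turn deg [ 0.11 -0.21 -0.13]
```

View pics/h1s.png

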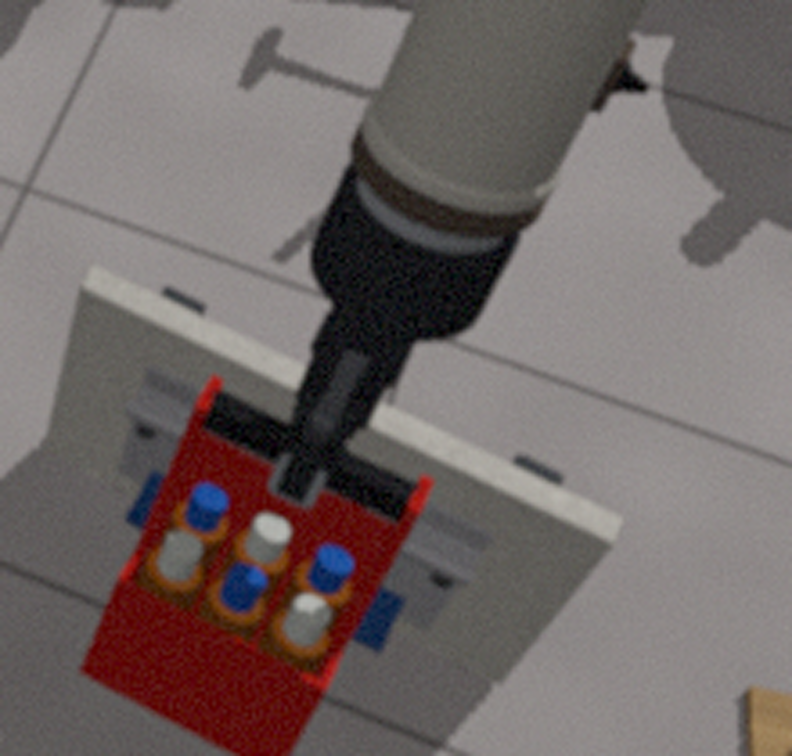

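View pics/h1t.png

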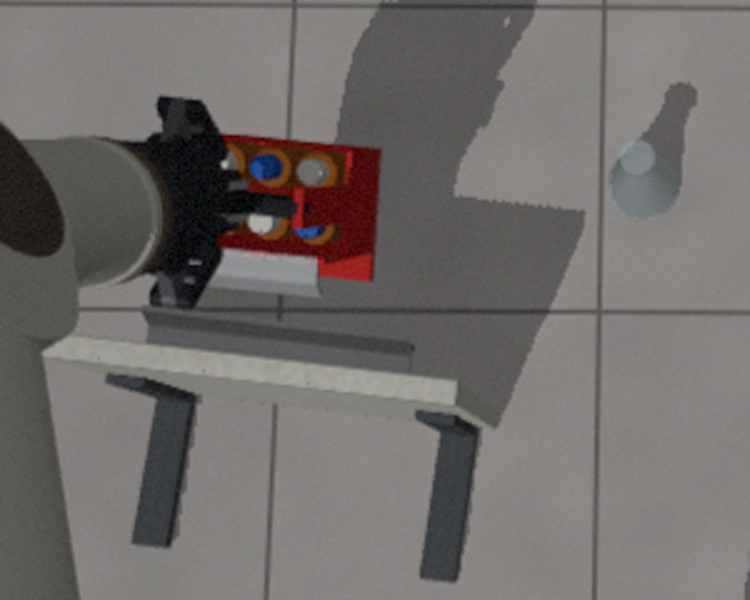

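```bash
cat > fit6.py <<'E'
from h import *
def fit6(obs,show=True,prior=(.02,.02,.02,.03,.06,.03)):
    sw,Rc0,O0=seat_now()
    Rb,tb=fr(B); Rb_=Rn.from_matrix(Rb)
    def pose(v):
        return Rb_*Rn.from_rotvec(v[3:])*Rb_.inv()*Rc0, O0+Rb@v[:3]
    def f(v):
        Rc,O=pose(v); r=[(proj(n,Rc.apply(np.array(m)/1000)+O)[0]-uv) for n,m,uv in obs]
        return np.concatenate(r+[v/np.array(prior)])
    s=least_squares(f,np.zeros(6),loss="soft_l1"); v=s.x
    Rc,O=pose(v); seat=Rb.T@(O+Rc.apply([.049,0,.121])-tb)
    zc=Rb.T@Rc.apply([0,0,1])
    print("init res\n",np.round(f(np.zeros(6))[:-6].reshape(-1,2),1).tolist()); print("res",np.round(s.fun[:-6].reshape(-1,2),1).tolist())
    print("corr mm (board)",np.round(v[:3]*1000,1),"rot",np.round(v[3:],3),"seat vision",np.round(seat*1000,1),"tilt",round(np.arctan2(zc[0],zc[2]),3))
E
python3 - <<'E'
from fit6 import *
T=lambda c:px(c,(20,90),2.5); S=lambda c:px(c,(380,170),3.6)
fit6([("top",(65,50,110),T((321,297))),("top",(-40,55,0),T((380,150))),("top",(62,55,0),T((373,281))),
("scene",(-40,55,0),S((85,670))),("scene",(-40,55,75),S((125,577))),("scene",(-40,-55,75),S((325,685))),("scene",(-7,48,178),S((213,415))),("scene",(-7,-48,178),S((400,512)))])
E
```

```text
t 10.8 seat mm [-5.650e+01 -2.000e-01  2.211e+02] tilt 0.297 roll -0.002 yawerr 0.002 F board [-0.16  0.2  -4.7 ] M [-0.07 -0.81  0.1 ] gap 12.9
init res
 [[-0.3, 0.5], [0.1, -0.4], [-0.7, -0.2], [-1.4, 1.1], [-2.0, 1.5], [1.1, 2.1], [0.7, -2.7], [3.3, -3.2]]
res [[-0.2, -0.5], [0.5, 0.6], [-0.4, 0.9], [-1.5, 0.4], [-2.5, 1.8], [0.6, 2.4], [-0.2, -1.5], [2.6, -1.9]]
corr mm (board) [2.3 1.1 0.1] rot [ 0.007 -0.036  0.006] seat vision [-57.9   0.6 224.1] tilt 0.261
```

Both cameras agree with the believed pose to within about 2 mm, so the offset travels with the tool. Next I'll move in over the cleat.

Run:
```python
from h import *
mv(-.026,0,.215,0.3);mv(-.026,0,.195,0.3)
```

```text
t 10.8 now [679.6 257.3 240.2] F [ 0.14 -0.22 -4.7 ] M [0.16 0.8  0.1 ] gap 12.9
shift mm [-30.4   2.9  -5.9] turn deg [ 0.11 -0.21 -0.13]
t 10.8 now [679.6 257.3 240.2] F [ 0.14 -0.22 -4.7 ] M [0.16 0.8  0.1 ] gap 12.9
shift mm [-30.4   2.9 -25.9] turn deg [ 0.11 -0.21 -0.13]
```

Request:
carry_out --series '[[[-12, 1, 0], [0, 0, 0], 0], [[-24, 2, 0], [0, -0.2, 0], 0], [[-30, 3, -3], [0, -0.2, 0], 0], [[-30, 3, -12], [0, -0.2, 0], 0], [[-30, 3, -20], [0, -0.2, 0], 0]]'

```text
t: 11.3
ee_pos: [0.6495, 0.2605, 0.2197]
tool_rot: [3.085, -0.162, 0.467]
wrist_force: [-0.0, -0.0, -5.3]
finger_gap: 0.0129
```

Request:
carry_out --series '[[[0, 0, -1], [0, 0, 0], 0], [[0, 0, -2], [0, 0, 0], 0], [[0, 0, -3], [0, 0, 0], 0], [[0, 0, -4], [0, 0, 0], 0], [[0, 0, -5], [0, 0, 0], 0]]'

```text
t: 11.8
ee_pos: [0.6498, 0.2606, 0.2149]
tool_rot: [3.085, -0.162, 0.467]
wrist_force: [-0.5, 0.5, -4.8]
finger_gap: 0.0127
```

Run:
```python
from h import *
seat_now()
from rig import arm
import cv2
f=arm.grab_frame("top")["image"][90:330,20:320,::-1]; cv2.imwrite("pics/h2t.png",cv2.resize(f,None,fx=2.5,fy=2.5,interpolation=cv2.INTER_CUBIC))
mv(-.026,0,.195,0.3)
```

```text
t 11.8 seat mm [-26.6  -0.2 195.6] tilt 0.301 roll -0.001 yawerr 0.003 F board [ 0.51 -0.46 -4.82] M [-0.04 -0.85 -0.01] gap 12.7
t 11.85 now [649.6 260.5 214.7] F [ 0.1   0.12 -4.8 ] M [ 0.08  0.78 -0.09] gap 13.0
shift mm [-0.4 -0.3 -0.4] turn deg [ 0.1   0.02 -0.15]
```

View pics/h2t.png

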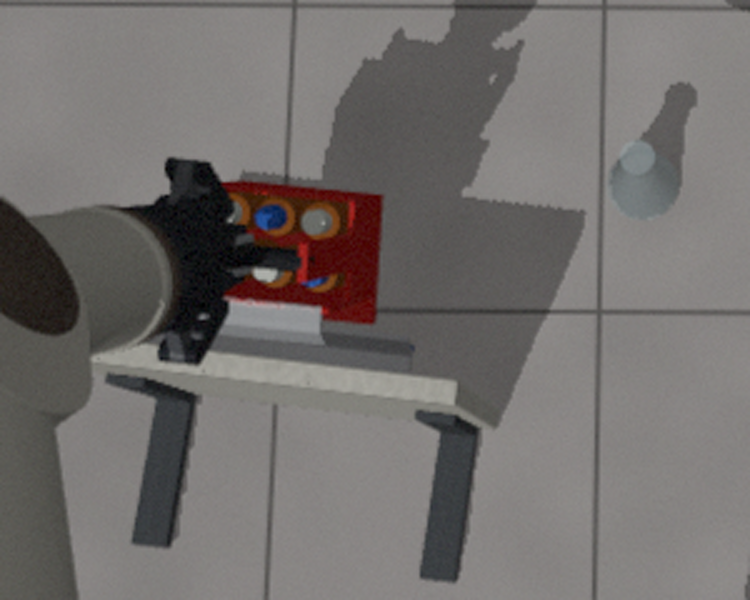

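The top view shows the hook strip's outer end at crop (322,342), just behind the cleat edge (about row 333 in that column). That is the right side of it, so I'll go down and feel for the rail.

Request:
carry_out --series '[[[0, 0, -1.5], [0, 0, 0], 0], [[0, 0, -3], [0, 0, 0], 0], [[0, 0, -4.5], [0, 0, 0], 0], [[0, 0, -6], [0, 0, 0], 0], [[0, 0, -7], [0, 0, 0], 0]]'

```text
t: 12.35
ee_pos: [0.6495, 0.2605, 0.2074]
tool_rot: [3.085, -0.162, 0.467]
wrist_force: [-0.4, 0.2, -5.1]
finger_gap: 0.0126
```

Request:
carry_out --series '[[[0, 0, -1], [0, 0, 0], 0], [[0, 0, -2], [0, 0, 0], 0], [[0, 0, -3], [0, 0, 0], 0], [[0, 0, -4], [0, 0, 0], 0], [[0, 0, -5], [0, 0, 0], 0]]'

```text
t: 12.85
ee_pos: [0.6495, 0.2605, 0.2024]
tool_rot: [3.085, -0.162, 0.467]
wrist_force: [0.7, 0.7, -4.6]
finger_gap: 0.0129
```

```bash
python3 -c "
from h import *
seat_now(); mv(-.026,0,.180,.3)"
```

```text
t 12.85 seat mm [-26.3  -0.2 183.1] tilt 0.3 roll -0.001 yawerr 0.003 F board [-0.59 -0.74 -4.6 ] M [ 0.   -0.85  0.04] gap 12.9
t 12.85 now [649.5 260.5 202.4] F [ 0.66  0.67 -4.6 ] M [0.09 0.85 0.04] gap 12.9
shift mm [-0.3 -0.3 -3.1] turn deg [ 0.1   0.01 -0.15]
```

Request:
carry_out --series '[[[0, 0, -1], [0, 0, 0], 0], [[0, 0, -2], [0, 0, 0], 0], [[0, 0, -3], [0, 0, 0], 0], [[0, 0, -4], [0, 0, 0], 0], [[0, 0, -5], [0, 0, 0], 0]]'

```text
t: 13.35
ee_pos: [0.6495, 0.2605, 0.1973]
tool_rot: [3.085, -0.162, 0.467]
wrist_force: [1.2, -0.7, -4.5]
finger_gap: 0.0131
```

Request:
carry_out --series '[[[0, 0, -1], [0, 0, 0], 0], [[0, 0, -2], [0, 0, 0], 0], [[0, 0, -3], [0, 0, 0], 0], [[0, 0, -4], [0, 0, 0], 0], [[0, 0, -5], [0, 0, 0], 0]]'

```text
t: 13.85
ee_pos: [0.6496, 0.2605, 0.1922]
tool_rot: [3.085, -0.162, 0.467]
wrist_force: [-0.6, 0.2, -4.1]
finger_gap: 0.0129
```

```bash
python3 -c "
from h import *
seat_now(); mv(-.026,0,.170,.3)"
```

```text
t 13.85 seat mm [-2.63e+01 -1.00e-01  1.73e+02] tilt 0.3 roll -0.001 yawerr 0.003 F board [ 0.62 -0.12 -4.06] M [-0.01 -0.79  0.  ] gap 12.9
t 13.85 now [649.6 260.5 192.2] F [-0.61  0.19 -4.06] M [0.09 0.78 0.  ] gap 12.9
shift mm [-0.4 -0.3 -3. ] turn deg [ 0.1   0.01 -0.15]
```

Still free. I'll go on in finer steps now that it is near the expected height.

Request:
carry_out --series '[[[0, 0, -1], [0, 0, 0], 0], [[0, 0, -2], [0, 0, 0], 0], [[0, 0, -3], [0, 0, 0], 0], [[0, 0, -4], [0, 0, 0], 0], [[0, 0, -5], [0, 0, 0], 0]]'

```text
t: 14.35
ee_pos: [0.6496, 0.2605, 0.1871]
tool_rot: [3.085, -0.162, 0.467]
wrist_force: [-0.2, 0.1, -5.6]
finger_gap: 0.0127
```

Request:
carry_out --series '[[[0, 0, -0.6], [0, 0, 0], 0], [[0, 0, -1.2], [0, 0, 0], 0], [[0, 0, -1.8], [0, 0, 0], 0], [[0, 0, -2.4], [0, 0, 0], 0], [[0, 0, -3], [0, 0, 0], 0]]'

```text
t: 14.85
ee_pos: [0.6496, 0.2605, 0.1841]
tool_rot: [3.085, -0.162, 0.467]
wrist_force: [-0.2, 0.1, -6.2]
finger_gap: 0.013
```

```bash
python3 -c "
from h import *
from rig import arm
import cv2
seat_now(); mv(-.026,0,.165,.3)
f=arm.grab_frame('top')['image'][190:260,100:180,::-1]; a=cv2.resize(f,None,fx=6,fy=6,interpolation=cv2.INTER_CUBIC)
cv2.imwrite('pics/h3t.png',a)
f=arm.grab_frame('scene')['image'][200:380,390:560,::-1]; cv2.imwrite('pics/h3s.png',cv2.resize(f,None,fx=3.3,fy=3.3,interpolation=cv2.INTER_CUBIC))
"
```

```text
t 14.85 seat mm [-26.4  -0.2 164.8] tilt 0.3 roll -0.001 yawerr 0.003 F board [ 0.24 -0.1  -6.22] M [-0.01 -0.78 -0.  ] gap 13.0
t 14.85 now [649.6 260.5 184.1] F [-0.23  0.13 -6.22] M [ 0.1   0.77 -0.  ] gap 13.0
shift mm [-0.4 -0.3  0.1] turn deg [ 0.1   0.02 -0.15]
```

View pics/h3t.png

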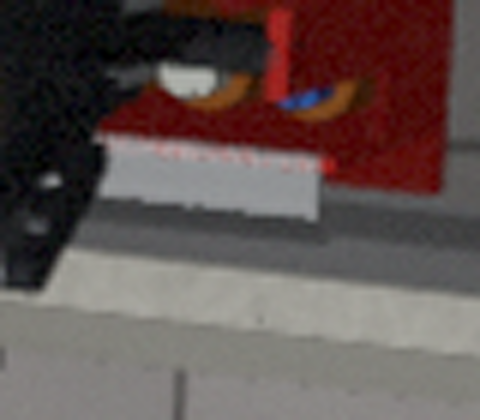

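View pics/h3s.png

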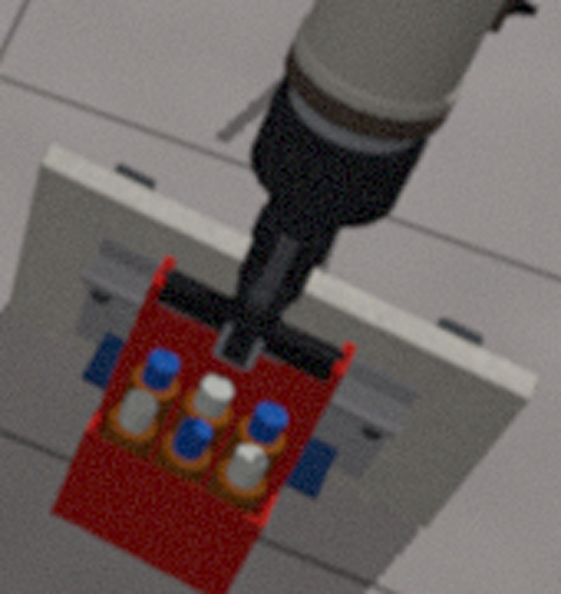

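In the top crop the cleat edge (row ~190 at column 325) lies between the back plate (row 165) and the strip tip (row 220). That centres it in the mouth, so I'll keep going down.

Request:
carry_out --series '[[[0, 0, -0.8], [0, 0, 0], 0], [[0, 0, -1.6], [0, 0, 0], 0], [[0, 0, -2.4], [0, 0, 0], 0], [[0, 0, -3.2], [0, 0, 0], 0], [[0, 0, -4], [0, 0, 0], 0]]'

```text
t: 15.45
ee_pos: [0.6495, 0.2605, 0.1799]
tool_rot: [3.085, -0.162, 0.466]
wrist_force: [0.1, -0.2, -5.1]
finger_gap: 0.0128
```

Request:
carry_out --series '[[[0, 0, -0.5], [0, 0, 0], 0], [[0, 0, -1], [0, 0, 0], 0], [[0, 0, -1.5], [0, 0, 0], 0], [[0, 0, -2], [0, 0, 0], 0], [[0, 0, -2.5], [0, 0, 0], 0]]'

```text
t: 15.95
ee_pos: [0.6495, 0.2605, 0.1774]
tool_rot: [3.085, -0.162, 0.466]
wrist_force: [0.7, 0.4, -5.2]
finger_gap: 0.0134
```

```bash
python3 -c "
from h import *
seat_now()"
```

```text
t 15.95 seat mm [-2.630e+01 -1.000e-01  1.581e+02] tilt 0.3 roll -0.001 yawerr 0.003 F board [-0.67 -0.43 -5.18] M [ 0.01 -0.79  0.01] gap 13.4
```

Request:
carry_out --series '[[[0, 0, -0.5], [0, 0, 0], 0], [[0, 0, -1], [0, 0, 0], 0], [[0, 0, -1.5], [0, 0, 0], 0], [[0, 0, -2], [0, 0, 0], 0], [[0, 0, -2.5], [0, 0, 0], 0]]'

```text
t: 16.45
ee_pos: [0.6495, 0.2604, 0.1749]
tool_rot: [3.085, -0.162, 0.466]
wrist_force: [-0.1, 0.5, -4.3]
finger_gap: 0.0131
```

```bash
python3 -c "
from h import *
seat_now()"
```

```text
t 16.45 seat mm [-2.630e+01 -1.000e-01  1.556e+02] tilt 0.3 roll -0.001 yawerr 0.003 F board [ 0.11 -0.53 -4.29] M [-0.07 -0.76 -0.02] gap 13.1
```

Request:
carry_out --series '[[[0, 0, -0.5], [0, 0, 0], 0], [[0, 0, -1], [0, 0, 0], 0], [[0, 0, -1.5], [0, 0, 0], 0], [[0, 0, -2], [0, 0, 0], 0], [[0, 0, -2.5], [0, 0, 0], 0]]'

```text
t: 16.95
ee_pos: [0.6495, 0.2605, 0.1723]
tool_rot: [3.085, -0.162, 0.466]
wrist_force: [0.3, 0.6, -5.5]
finger_gap: 0.0131
```

```bash
python3 -c "
from h import *
seat_now()"
```

```text
t 16.95 seat mm [-2.630e+01 -1.000e-01  1.531e+02] tilt 0.3 roll -0.001 yawerr 0.003 F board [-0.2  -0.59 -5.47] M [-0.08 -0.75 -0.  ] gap 13.1
```

Request:
carry_out --series '[[[0, 0, -0.5], [0, 0, 0], 0], [[0, 0, -1], [0, 0, 0], 0], [[0, 0, -1.5], [0, 0, 0], 0], [[0, 0, -2], [0, 0, 0], 0], [[0, 0, -2.5], [0, 0, 0], 0]]'

```text
t: 17.45
ee_pos: [0.6495, 0.2605, 0.1698]
tool_rot: [3.085, -0.162, 0.466]
wrist_force: [-0.1, -0.7, -4.7]
finger_gap: 0.0129
```

```bash
python3 -c "
from h import *
seat_now()"
```

```text
t 17.45 seat mm [-2.630e+01 -1.000e-01  1.505e+02] tilt 0.3 roll -0.001 yawerr 0.003 F board [-0.01  0.73 -4.71] M [-0.04 -0.77  0.03] gap 12.9
```

```bash
python3 -c "
from h import *
from rig import arm
import cv2
f=arm.grab_frame('top')['image'][190:260,100:210,::-1]; a=cv2.resize(f,None,fx=7,fy=7,interpolation=cv2.INTER_CUBIC)
cv2.imwrite('pics/h4t.png',a)
f=arm.grab_frame('scene')['image'][220:370,390:540,::-1]; cv2.imwrite('pics/h4s.png',cv2.resize(f,None,fx=4,fy=4,interpolation=cv2.INTER_CUBIC))
s,Rc,O=seat_now()
for m in((65,50,110),(54,50,126),(40,50,126),(-40,55,0),(62,55,0),(40,55,126)): u=proj('top',Rc.apply(np.array(m)/1000)+O)[0]; print(m,(u-[100,190])*7)
R,t=fr(B)
for y in(100,60,50):
  for z in(148,155): print('cleat',y,z,(proj('top',R@np.array([-30.5,y,z])/1000+t)[0]-[100,190])*7)
"
```

```text
t 17.55 seat mm [-2.620e+01 -1.000e-01  1.504e+02] tilt 0.3 roll -0.001 yawerr 0.003 F board [ 0.45 -0.74 -3.98] M [ 0.04 -0.78 -0.02] gap 13.0
(65, 50, 110) [392.16371047 292.99927838]
(54, 50, 126) [376.45090203 260.9620476 ]
(40, 50, 126) [379.70496182 208.6183658 ]
(-40, 55, 0) [ 545.21440462 -114.69087331]
(62, 55, 0) [521.6813049  230.07108786]
(40, 55, 126) [398.52501896 210.71107914]
cleat 100 148 [575.32381906 247.28520866]
cleat 100 155 [569.44311724 243.01272382]
cleat 60 148 [426.04030836 230.23133138]
cleat 60 155 [419.16091603 225.84597287]
cleat 50 148 [388.7350653  225.96964813]
cleat 50 155 [381.60621043 221.55609508]
```

View pics/h4t.png

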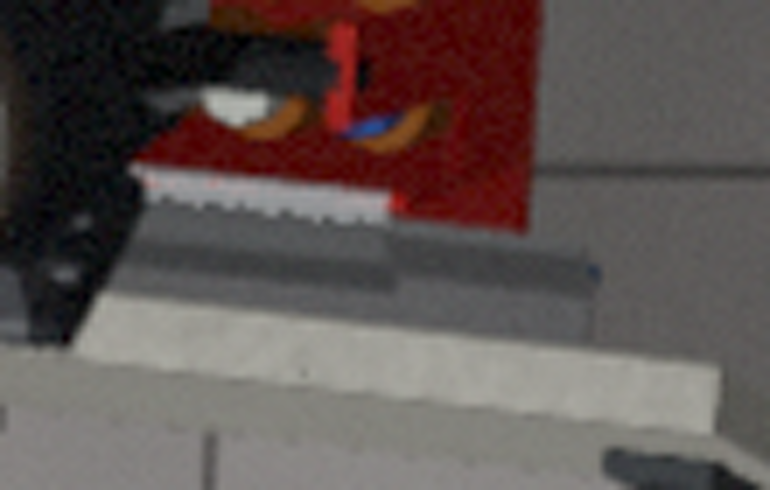

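View pics/h4s.png

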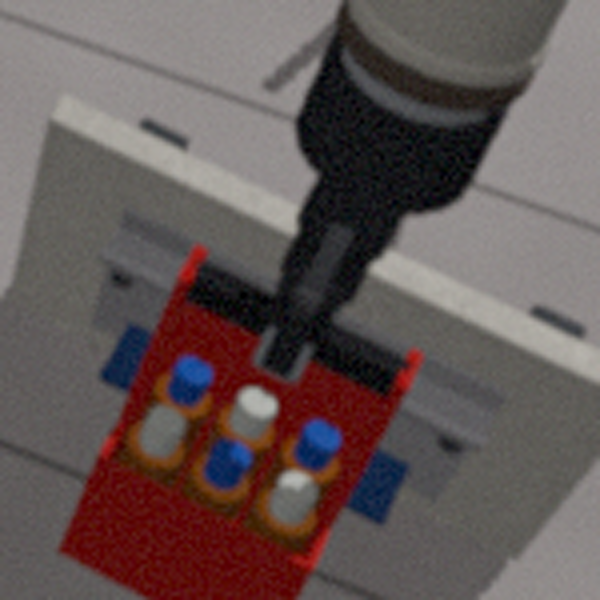

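The picture matches the prediction to about 0.5 px (strip tip at crop (397,290), edge at row ~230, plate at ~207). It is straddling the edge with no contact yet, so I'll go lower.

Request:
carry_out --series '[[[0, 0, -0.5], [0, 0, 0], 0], [[0, 0, -1], [0, 0, 0], 0], [[0, 0, -1.5], [0, 0, 0], 0], [[0, 0, -2], [0, 0, 0], 0], [[0, 0, -2.5], [0, 0, 0], 0]]'

```text
t: 18.05
ee_pos: [0.6497, 0.2605, 0.1676]
tool_rot: [3.085, -0.162, 0.467]
wrist_force: [-0.9, -1.2, -1.8]
finger_gap: 0.0128
```

```bash
python3 -c "
from h import *
seat_now()"
```

```text
t 18.05 seat mm [-26.5  -0.2 148.3] tilt 0.301 roll -0.001 yawerr 0.003 F board [ 0.77  1.27 -1.84] M [ 0.2  -0.92 -0.04] gap 12.8
```

Contact: about 3 N is off-loaded at a seat height of 148.3 mm, so the edge is near 149 mm. Now I'll work out the swing about the edge.

```bash
cat >> h.py <<'E'
def rows(x1,z1,t1,n=5,y1=None):
    s,p,Rw=st(); sw,Rc,O=seat_now(); zc=fr(B)[0].T@Rc.apply([0,0,1]); t0=np.arctan2(zc[0],zc[2])
    for i in range(1,n+1):
        f=i/n; P,R=tgt(sw[0]+(x1-sw[0])*f,sw[1],sw[2]+(z1-sw[2])*f,t0+(t1-t0)*f)
        print(np.round((P-p)*1000,1).tolist(),np.round(np.degrees((R*Rw.inv()).as_rotvec()),1).tolist())
E
python3 -c "
from h import *
rows(-.0275,.1484,.24)"
```

```text
t 18.05 seat mm [-26.5  -0.2 148.3] tilt 0.301 roll -0.001 yawerr 0.003 F board [ 0.77  1.27 -1.84] M [ 0.2  -0.92 -0.04] gap 12.8
[0.4, -0.2, -0.5] [0.2, 0.7, -0.2]
[0.8, -0.2, -1.1] [0.2, 1.4, -0.2]
[1.3, -0.3, -1.6] [0.3, 2.1, -0.2]
[1.7, -0.3, -2.2] [0.4, 2.8, -0.2]
[2.1, -0.4, -2.7] [0.5, 3.4, -0.2]
```

Request:
carry_out --series '[[[0.4, -0.1, -0.5], [0.1, 0.7, 0], 0], [[0.8, -0.1, -1.1], [0.2, 1.4, 0], 0], [[1.3, -0.2, -1.6], [0.3, 2.1, -0.1], 0], [[1.7, -0.2, -2.2], [0.4, 2.8, -0.1], 0], [[2.1, -0.3, -2.7], [0.5, 3.4, -0.1], 0]]'

```text
t: 18.55
ee_pos: [0.6512, 0.2604, 0.1647]
tool_rot: [3.103, -0.166, 0.372]
wrist_force: [-3.7, 0.4, -1.3]
finger_gap: 0.0128
```

```bash
python3 -c "
from h import *
rows(-.0286,.1486,.18)"
```

```text
t 18.55 seat mm [-26.9  -0.4 148.3] tilt 0.239 roll 0.001 yawerr 0.001 F board [ 3.7   0.03 -1.34] M [ 0.16 -1.7  -0.03] gap 12.8
[0.5, -0.1, -0.5] [0.0, 0.7, -0.1]
[1.0, -0.1, -1.0] [0.1, 1.3, -0.1]
[1.5, -0.2, -1.5] [0.2, 2.0, -0.1]
[2.0, -0.3, -2.0] [0.3, 2.7, -0.1]
[2.5, -0.3, -2.5] [0.3, 3.3, -0.1]
```

The hook is being pulled toward the board (+3.7 N), meaning the strip is touching behind the flange, so the seat should stay further in. I'll ease it inward before swinging more.

Request:
carry_out --series '[[[-0.5, 0, 0.2], [0, 0, 0], 0], [[-1, 0.1, 0.4], [0, 0, 0], 0], [[-1.4, 0.1, 0.4], [0, 0, 0], 0], [[-1.4, 0.1, 0.4], [0, 0, 0], 0], [[-1.4, 0.1, 0.4], [0, 0, 0], 0]]'

```text
t: 19.05
ee_pos: [0.65, 0.2604, 0.1651]
tool_rot: [3.103, -0.166, 0.372]
wrist_force: [-0.6, -0.4, -4.8]
finger_gap: 0.013
```

```bash
python3 -c "
from h import *
from rig import arm
import cv2
f=arm.grab_frame('top')['image'][190:260,100:210,::-1]; a=cv2.resize(f,None,fx=7,fy=7,interpolation=cv2.INTER_CUBIC)
cv2.imwrite('pics/h5t.png',a)
f=arm.grab_frame('scene')['image'][220:370,390:540,::-1]; cv2.imwrite('pics/h5s.png',cv2.resize(f,None,fx=4,fy=4,interpolation=cv2.INTER_CUBIC))
s,Rc,O=seat_now()
for m in((65,50,110),(40,55,126),(40,55,75),(-40,55,0),(62,55,0)): u=proj('top',Rc.apply(np.array(m)/1000)+O)[0]; print(m,(u-[100,190])*7)
for m in((-40,55,0),(-40,55,75),(-40,-55,75)): u=proj('scene',Rc.apply(np.array(m)/1000)+O)[0]; print(m,(u-[390,220])*4)
"
```

```text
t 19.15 seat mm [-25.6  -0.2 148.6] tilt 0.239 roll 0.001 yawerr 0.001 F board [ 0.75  0.86 -4.65] M [ 0.02 -0.58  0.03] gap 13.2
(65, 50, 110) [391.95804383 299.40095704]
(40, 55, 126) [400.65928735 213.13415724]
(40, 55, 75) [454.67041488 200.82076869]
(-40, 55, 0) [548.97010398 -85.74968464]
(62, 55, 0) [519.12562128 258.35934225]
(-40, 55, 0) [ 59.95301794 549.19730896]
(-40, 55, 75) [ 95.56510801 461.29149756]
(-40, -55, 75) [311.27065123 574.51077204]
```

View pics/h5t.png

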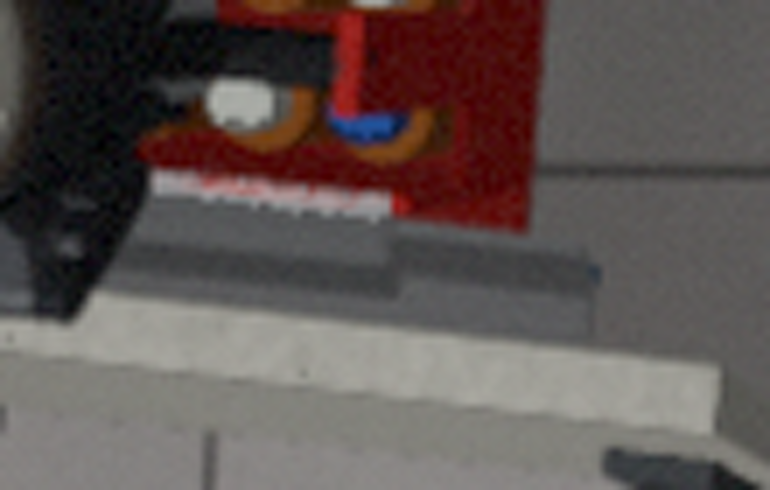

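View pics/h5s.png

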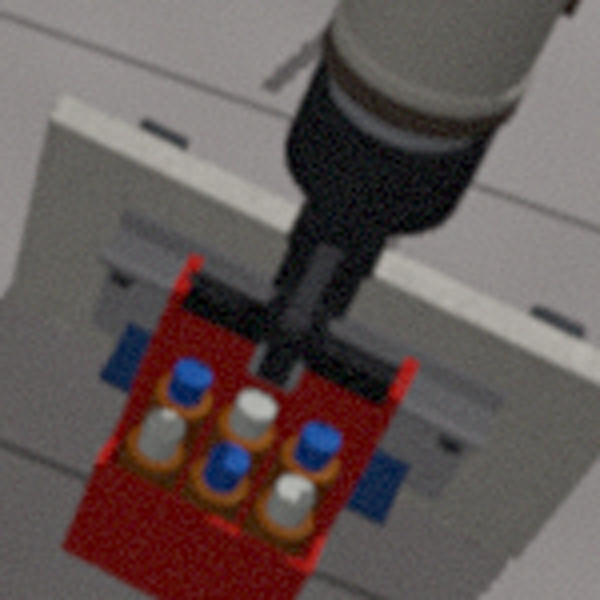

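Free again at seat (-25.6, 148.6), and both views agree with the belief to about 1 px. I'll swing with the seat held further in and just at contact height.

```bash
python3 -c "
from h import *
rows(-.0256,.1486,.17)"
```

```text
t 19.15 seat mm [-25.6  -0.2 148.6] tilt 0.239 roll 0.001 yawerr 0.001 F board [ 0.75  0.86 -4.65] M [ 0.02 -0.58  0.03] gap 13.2
[0.2, -0.1, -0.6] [0.1, 0.8, -0.1]
[0.4, -0.1, -1.3] [0.1, 1.6, -0.1]
[0.6, -0.1, -1.9] [0.2, 2.4, -0.1]
[0.8, -0.1, -2.6] [0.3, 3.1, -0.1]
[1.0, -0.1, -3.3] [0.4, 3.9, -0.1]
```

Request:
carry_out --series '[[[0.2, 0, -0.6], [0.1, 0.8, 0], 0], [[0.4, 0, -1.3], [0.1, 1.6, 0], 0], [[0.6, -0.1, -1.9], [0.2, 2.4, -0.1], 0], [[0.8, -0.1, -2.6], [0.3, 3.1, -0.1], 0], [[1.0, -0.1, -3.3], [0.4, 3.9, -0.1], 0]]'

```text
t: 19.65
ee_pos: [0.6509, 0.2603, 0.1618]
tool_rot: [3.117, -0.17, 0.264]
wrist_force: [-2.0, -0.1, -3.3]
finger_gap: 0.0129
```

```bash
python3 -c "
from h import *
rows(-.0262,.1486,.11)"
```

```text
t 19.65 seat mm [-25.6  -0.3 148.6] tilt 0.169 roll 0.0 yawerr -0.001 F board [ 2.    0.33 -3.26] M [ 0.09 -0.88  0.01] gap 12.9
[0.3, 0.0, -0.6] [0.1, 0.7, 0.1]
[0.6, -0.0, -1.1] [0.1, 1.3, 0.1]
[0.8, -0.0, -1.7] [0.2, 2.0, 0.1]
[1.1, -0.1, -2.3] [0.3, 2.7, 0.1]
[1.3, -0.1, -2.8] [0.4, 3.4, 0.1]
```

The foot tip should already be under the ledge and forces are small. I'll continue swinging with the seat 1 mm further in.

```bash
python3 -c "
from h import *
rows(-.0246,.1485,.11)"
```

```text
t 19.65 seat mm [-25.6  -0.3 148.6] tilt 0.169 roll 0.0 yawerr -0.001 F board [ 2.    0.33 -3.26] M [ 0.09 -0.88  0.01] gap 12.9
[-0.0, 0.0, -0.6] [0.1, 0.7, 0.1]
[-0.1, 0.1, -1.2] [0.1, 1.3, 0.1]
[-0.1, 0.1, -1.8] [0.2, 2.0, 0.1]
[-0.2, 0.1, -2.3] [0.3, 2.7, 0.1]
[-0.3, 0.1, -2.9] [0.4, 3.4, 0.1]
```

Request:
carry_out --series '[[[-0.1, 0, -0.6], [0.1, 0.7, 0], 0], [[-0.1, 0, -1.2], [0.1, 1.3, 0], 0], [[-0.2, 0.1, -1.8], [0.2, 2.0, 0.1], 0], [[-0.2, 0.1, -2.3], [0.3, 2.7, 0.1], 0], [[-0.3, 0.1, -2.9], [0.4, 3.4, 0.1], 0]]'

```text
t: 20.15
ee_pos: [0.6513, 0.2604, 0.1592]
tool_rot: [3.128, -0.168, 0.172]
wrist_force: [1.1, -0.1, -1.9]
finger_gap: 0.0124
```

```bash
python3 -c "
from h import *
rows(-.0246,.1485,.06)
from rig import arm
import cv2
f=arm.grab_frame('top')['image'][190:260,100:210,::-1]; a=cv2.resize(f,None,fx=7,fy=7,interpolation=cv2.INTER_CUBIC)
cv2.imwrite('pics/h6t.png',a)
f=arm.grab_frame('scene')['image'][220:370,390:540,::-1]; cv2.imwrite('pics/h6s.png',cv2.resize(f,None,fx=4,fy=4,interpolation=cv2.INTER_CUBIC))
s,Rc,O=seat_now()
for m in((65,50,110),(40,55,126),(54,50,126)): u=proj('top',Rc.apply(np.array(m)/1000)+O)[0]; print(m,(u-[100,190])*7)
for m in((-40,55,0),(-40,55,75),(-40,-55,75),(-40,-55,0)): u=proj('scene',Rc.apply(np.array(m)/1000)+O)[0]; print(m,(u-[390,220])*4)
"
```

```text
t 20.15 seat mm [-25.2  -0.3 148.9] tilt 0.11 roll 0.001 yawerr 0.001 F board [-1.08  0.03 -1.91] M [ 0.06 -0.1   0.05] gap 12.4
[-0.0, -0.0, -0.6] [-0.0, 0.6, -0.0]
[-0.1, -0.0, -1.1] [0.1, 1.1, -0.0]
[-0.1, -0.0, -1.7] [0.1, 1.7, -0.0]
[-0.1, -0.0, -2.2] [0.2, 2.3, -0.0]
[-0.2, 0.0, -2.8] [0.2, 2.8, -0.0]
t 20.25 seat mm [-25.4  -0.3 148.8] tilt 0.11 roll 0.001 yawerr 0.0 F board [-0.57 -0.89 -1.17] M [ 0.08 -0.18 -0.01] gap 13.0
(65, 50, 110) [388.24894349 305.75822282]
(40, 55, 126) [401.31869354 211.62857552]
(54, 50, 126) [376.15141461 262.105656  ]
(-40, 55, 0) [ 68.5346935  537.99353444]
(-40, 55, 75) [ 95.93536146 465.05634247]
(-40, -55, 75) [309.05623554 577.0961391 ]
(-40, -55, 0) [269.16962279 646.24211826]
```

View pics/h6t.png

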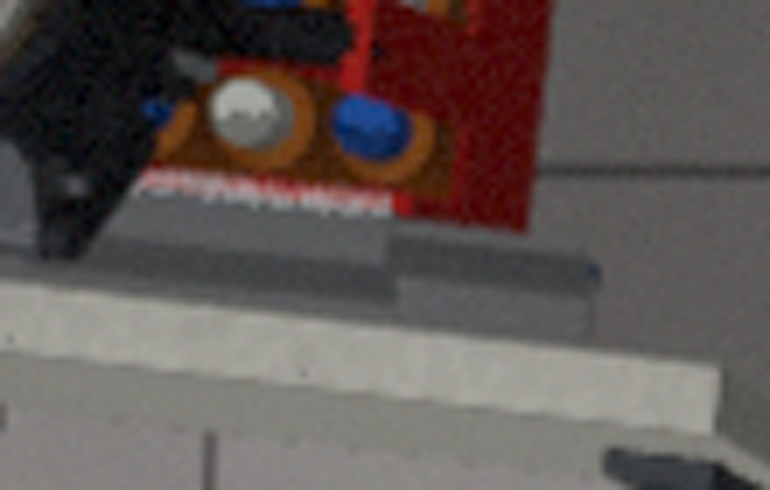

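View pics/h6s.png

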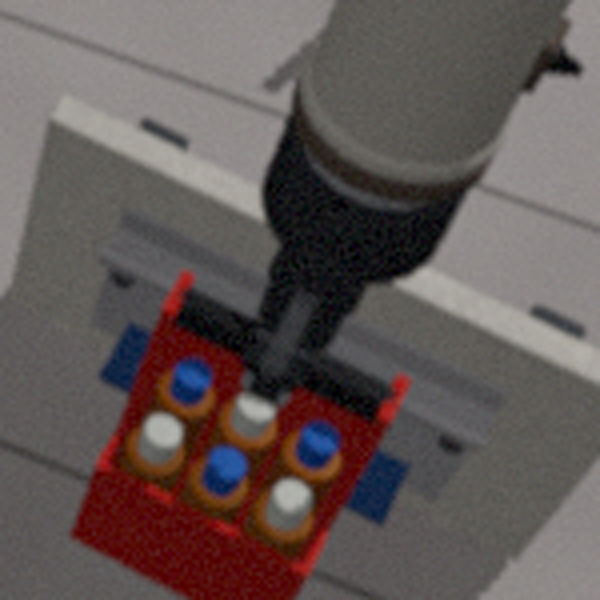

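The caddy is resting partly on the rail (about 3 N) and swinging in, with its lower front-left corner at crop (75,535) as predicted. I'll continue.

Request:
carry_out --series '[[[0.1, 0, -0.5], [0, 0.6, 0], 0], [[0.1, 0, -1.0], [0.1, 1.1, 0], 0], [[0.2, 0, -1.6], [0.1, 1.7, 0], 0], [[0.2, 0, -2.1], [0.2, 2.3, 0], 0], [[0.3, 0, -2.7], [0.2, 2.8, 0], 0]]'

```text
t: 20.75
ee_pos: [0.6523, 0.2602, 0.1572]
tool_rot: [3.132, -0.169, 0.096]
wrist_force: [-1.1, -1.3, 3.0]
finger_gap: 0.0133
```

```bash
python3 -c "
from h import *
rows(-.0255,.1486,.02)"
```

```text
t 20.75 seat mm [-25.8  -0.3 149.2] tilt 0.061 roll -0.0 yawerr -0.0 F board [0.93 1.44 2.99] M [ 0.26 -0.19 -0.15] gap 13.3
[-0.0, 0.0, -0.5] [0.1, 0.5, 0.0]
[-0.0, 0.0, -1.0] [0.1, 0.9, 0.0]
[-0.0, 0.0, -1.5] [0.2, 1.4, 0.0]
[-0.0, 0.0, -2.1] [0.2, 1.9, 0.0]
[-0.0, 0.0, -2.6] [0.3, 2.3, 0.0]
```

```bash
python3 -c "
from h import *
rows(-.026,.1498,.02)"
```

```text
t 20.75 seat mm [-25.8  -0.3 149.2] tilt 0.061 roll -0.0 yawerr -0.0 F board [0.93 1.44 2.99] M [ 0.26 -0.19 -0.15] gap 13.3
[0.1, -0.0, -0.3] [0.1, 0.5, 0.0]
[0.2, -0.0, -0.5] [0.1, 0.9, 0.0]
[0.3, -0.0, -0.8] [0.2, 1.4, 0.0]
[0.4, -0.0, -1.1] [0.2, 1.9, 0.0]
[0.5, -0.0, -1.4] [0.3, 2.3, 0.0]
```

Request:
carry_out --series '[[[0.1, 0, -0.3], [0.1, 0.5, 0], 0], [[0.2, 0, -0.5], [0.1, 0.9, 0], 0], [[0.3, 0, -0.8], [0.2, 1.4, 0], 0], [[0.4, 0, -1.1], [0.2, 1.9, 0], 0], [[0.5, 0, -1.4], [0.3, 2.3, 0], 0]]'

```text
t: 21.25
ee_pos: [0.6543, 0.2597, 0.1562]
tool_rot: [3.137, -0.17, 0.036]
wrist_force: [3.5, -2.1, 0.0]
finger_gap: 0.0131
```

```bash
python3 -c "
from h import *
rows(-.026,.150,.0)
from rig import arm
import cv2
f=arm.grab_frame('top')['image'][190:260,100:210,::-1]; a=cv2.resize(f,None,fx=7,fy=7,interpolation=cv2.INTER_CUBIC)
cv2.imwrite('pics/h7t.png',a)
f=arm.grab_frame('scene')['image'][220:370,390:540,::-1]; cv2.imwrite('pics/h7s.png',cv2.resize(f,None,fx=4,fy=4,interpolation=cv2.INTER_CUBIC))
s,Rc,O=seat_now()
for m in((-40,55,0),(-40,55,75),(-40,-55,75),(-40,-55,0)): u=proj('scene',Rc.apply(np.array(m)/1000)+O)[0]; print(m,(u-[390,220])*4)
"
```

```text
t 21.25 seat mm [-2.760e+01 -1.000e-01  1.501e+02] tilt 0.023 roll 0.001 yawerr -0.001 F board [-3.68  1.75  0.02] M [ 0.23  1.39 -0.2 ] gap 13.1
[-0.3, 0.1, -0.2] [-0.0, 0.3, 0.0]
[-0.6, 0.1, -0.5] [-0.0, 0.5, 0.0]
[-0.9, 0.1, -0.7] [0.0, 0.8, 0.0]
[-1.2, 0.2, -0.9] [0.1, 1.0, 0.0]
[-1.4, 0.2, -1.2] [0.1, 1.3, 0.0]
t 21.35 seat mm [-2.77e+01 -1.00e-01  1.50e+02] tilt 0.023 roll 0.001 yawerr -0.001 F board [-4.61  0.66 -1.78] M [ 0.15  1.55 -0.21] gap 12.9
(-40, 55, 0) [ 72.60122727 530.88017138]
(-40, 55, 75) [ 94.37750719 468.41421924]
(-40, -55, 75) [305.97658025 580.14820936]
(-40, -55, 0) [271.40655723 638.18987392]
```

View pics/h7s.png

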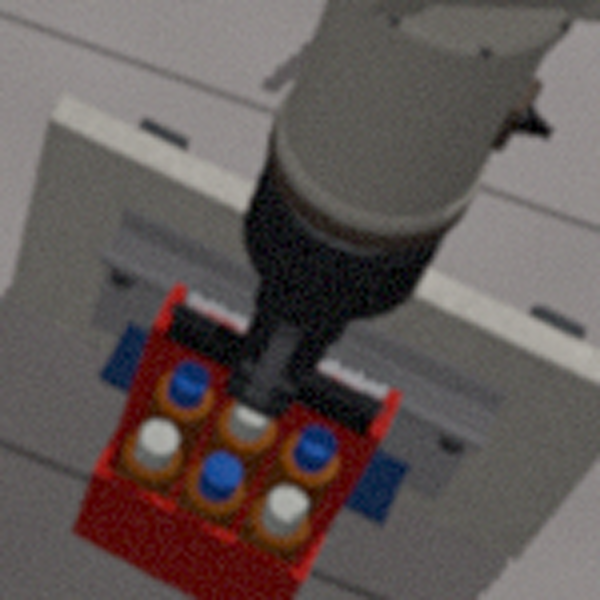

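The plate now leans on the ledge (-4.6 N outward with a clear moment), the tilt is about 0.02, and the rail carries most of the weight. I'll let go gently.

Request:
carry_out --series '[[[0.3, 0, -0.2], [0, 0, 0], 0], [[0.3, 0, -0.2], [0, 0, 0], 18], [[0.3, 0, -0.2], [0, 0, 0], 22], [[0.3, 0, -0.2], [0, 0, 0], 26], [[0.3, 0, -0.2], [0, 0, 0], 30]]'

```text
t: 21.85
ee_pos: [0.6535, 0.2606, 0.1557]
tool_rot: [-3.137, 0.169, -0.033]
wrist_force: [-0.2, 0.4, 0.7]
finger_gap: 0.026
```

Request:
carry_out --series '[[[0, 0, 0], [0, 0, 0], 40], [[0, 0, 0], [0, 0, 0], 50], [[0, 0, 0], [0, 0, 0], 50], [[0, 0, 0], [0, 0, 0], 50], [[0, 0, 0], [0, 0, 0], 50]]'

```text
t: 22.35
ee_pos: [0.6535, 0.2606, 0.1557]
tool_rot: [-3.137, 0.169, -0.033]
wrist_force: [0.2, -0.1, -0.1]
finger_gap: 0.0429
```

```bash
python3 -c "
from h import *
from rig import arm
import cv2
seat_now()
f=arm.grab_frame('top')['image'][150:260,60:210,::-1]; a=cv2.resize(f,None,fx=5,fy=5,interpolation=cv2.INTER_CUBIC)
cv2.imwrite('pics/r1t.png',a)
f=arm.grab_frame('scene')['image'][220:370,390:540,::-1]; cv2.imwrite('pics/r1s.png',cv2.resize(f,None,fx=4,fy=4,interpolation=cv2.INTER_CUBIC))
"
```

```text
t 22.35 seat mm [-26.7  -0.8 149.6] tilt 0.021 roll 0.001 yawerr -0.0 F board [-0.22  0.08 -0.11] M [ 0.03 -0.05  0.07] gap 42.9
```

View pics/r1s.png

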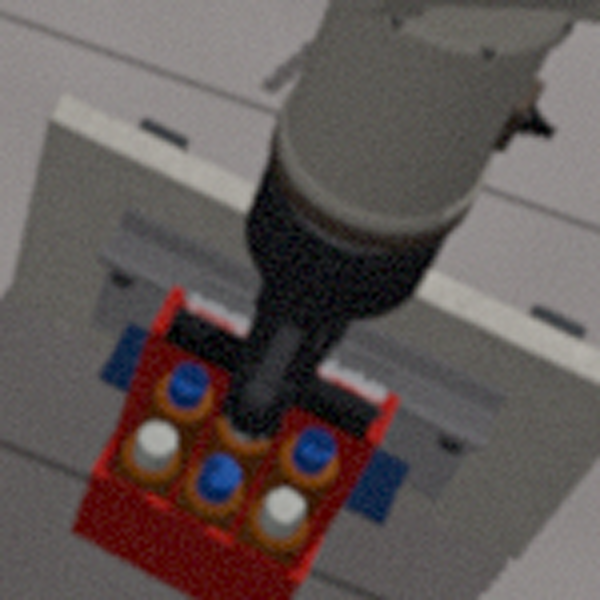

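View pics/r1t.png

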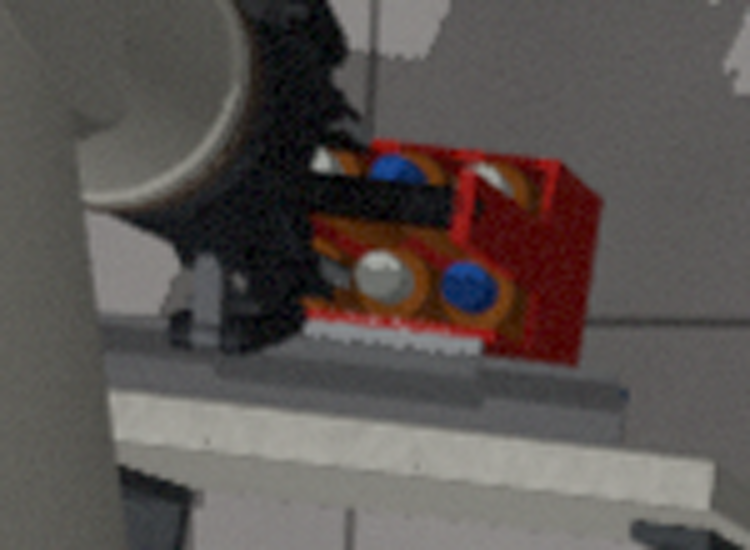

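Released: the forces are about 0 and the caddy is still hanging. I'll withdraw straight up.

Request:
carry_out --series '[[[0, 0, 5], [0, 0, 0], 55], [[0, 0, 15], [0, 0, 0], 55], [[0, 0, 28], [0, 0, 0], 55], [[0, 0, 45], [0, 0, 0], 55], [[0, 0, 65], [0, 0, 0], 55]]'

```text
t: 22.95
ee_pos: [0.6536, 0.2605, 0.2223]
tool_rot: [-3.136, 0.17, -0.033]
wrist_force: [0.2, -1.1, 0.2]
finger_gap: 0.0468
```

Request:
carry_out --series '[[[0, 0, 25], [0, 0, 0], 55], [[-20, 0, 60], [0, 0, 0], 55], [[-50, 0, 95], [0, 0, 0], 55], [[-80, 0, 110], [0, 0, 0], 55], [[-110, 0, 120], [0, 0, 0], 55]]'

```text
t: 23.45
ee_pos: [0.5435, 0.2609, 0.3462]
tool_rot: [-3.133, 0.17, -0.041]
wrist_force: [0.4, 0.9, -0.4]
finger_gap: 0.0466
```

Request:
carry_out --series '[[[-40, 0, 0], [0, 0, 0], 55], [[-80, 0, 0], [0, 0, 0], 55], [[-110, 0, 0], [0, 0, 0], 55], [[-110, 0, 0], [0, 0, 0], 55], [[-110, 0, 0], [0, 0, 0], 55]]'

```text
t: 23.95
ee_pos: [0.4338, 0.2612, 0.348]
tool_rot: [-3.132, 0.169, -0.045]
wrist_force: [-0.2, -0.4, -1.4]
finger_gap: 0.0468
```

```bash
python3 -c "
from h import *
from rig import arm
import cv2
f=arm.grab_frame('top')['image'];cv2.imwrite('pics/f1t.png',f[:,:,::-1])
f=arm.grab_frame('scene')['image'][200:360,380:560,::-1]; cv2.imwrite('pics/f1s.png',cv2.resize(f,None,fx=4.2,fy=3.7/3.7*4.2,interpolation=cv2.INTER_CUBIC)[:672])
s,p,R=st(); print(s['t'],p,s['wrist_force'])
R,t=fr(B); 
for o in (np.array([-80,0,28.5]),):
  for m in((-40,55,0),(-40,55,75),(-40,-55,75),(-40,-55,0),(0,0,178)): u=proj('scene',R@(o+m)/1000+t)[0]; print(m,(u-[380,200])*4.2)
"
```

```text
24.05 [0.43470534 0.26071826 0.34705998] [-0.08138555 -0.29148491 -0.25220193]
(-40, 55, 0) [116.73807924 644.37019216]
(-40, 55, 75) [138.06303649 582.05131822]
(-40, -55, 75) [359.98008488 699.34555521]
(-40, -55, 0) [325.13716527 756.8234399 ]
(0, 0, 178) [328.91482499 470.92918368]
```

View pics/f1s.png

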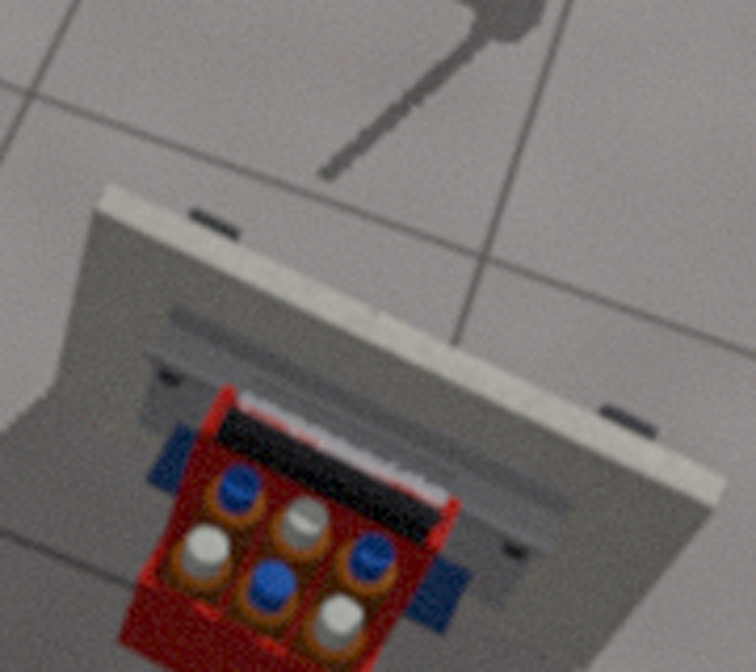

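View pics/f1t.png

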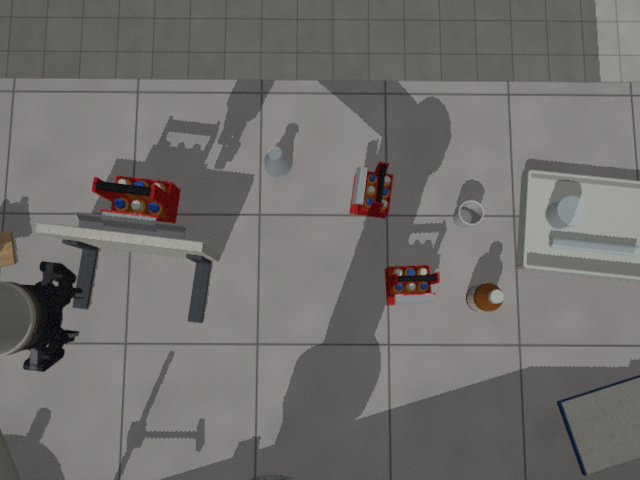

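The caddy hangs with its corners within about 1 px of the ideal hung pose: lower front-left at (120,640) against a predicted (117,644), and bar middle at (330,475) against (329,471). The gripper is clear and the glassware has not moved, so I'll hand in.

```bash
python3 -c "
from rig import arm
print(arm.job_done()); print(arm.read_state()['t'])"
```

```text
the job is handed in; nothing more can be done
None
the job is handed in; nothing more can be done
```

The red caddy is hanging on the cleat rail, released, and I handed the job in at about 24 s of the 48 s allowed. No verdict is reported.

**What I did:**
- **Grasp:** My first grasp closed just above the bar. The fingertips sat about 30 mm higher than the stated tool offset implied, so I went deeper, gripped the bar and lifted the caddy (about 5 N).
- **Hooking on:** I carried it to the board tilted 0.3 rad and felt for the cleat. Contact came at a seat height of about 148 mm, with roughly 3 N taken off the arm.
- **Swing-in:** The strip touched behind the flange once (3.7 N), so I moved the seat about 1–2 mm nearer the board. I then swung the bottom in until the plate leaned on the ledge (about 4.6 N) and let go.

**Last checks:**
- **Hung pose:** In the scene view the caddy's corners and bar are within about 1 px of the ideal hung pose, plumb and flush with the foot under the ledge. I couldn't see the foot itself; that comes from the geometry and the ledge contact.
- **Robot and glassware:** The wrist force is about 0 with the gripper well clear. By eye the glassware is where it started.

**Disagreements:** The camera estimate of the rail edge was about 155 mm, against about 149 mm felt; I went by the contact. One camera fit also read the tilt as 0.26 rad where the arm reported 0.30.

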